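# Sort the sign spacers into the colour bins of the locked slide-out tray

### The job

Put the sign spacers away by colour: swing the cam lever beside the tray housing a quarter turn to free the tray, pull the tray fully out, and put every spacer on the table into the tray's bin of its own colour, leaving the bins in the tray. Then push the tray fully home and swing the lever back to lock it. Leave the blue-capped bottle, the red figure and the sanding block where they are.

Things in the scene. Friction and masses are not known exactly. Their poses are not given: they have to be found in the camera images.
- tray_knob (a point): Upright black round knob, 20 mm diameter, 32 mm tall (its top is 14 mm above this point; this point is 34 mm above the table), 28 mm in front of the pale front of the sliding tray. It moves with the tray. The point's x axis points into the housing (the way the tray goes home), its -x axis is the way the tray is pulled out, z is up.
- tray (a joint): Travel of the sliding tray out of its housing, m: 0 = fully home, 0.09 = fully out. About 1.5 N moves it; it stays where it is left. The grey housing is 92 mm deep, 192 mm wide, 68 mm high; the pale tray front is 6 mm thick and its top is 62 mm above the table. When fully out the tray's bins are just clear of the housing's roof. Underside of the roof: 64 mm above the table; only things lower than this go in.
- lever_knob (a point): Upright black round knob at the end of the steel cam lever, 16 mm diameter, standing 35 mm above the arm that carries it (its top is 12 mm above this point, which is 98 mm above the table). The lever lies level, beside the front left corner of the housing, and swings in a level plane; the knob is 55 mm from the pivot.
- lever_pivot (a point): Point on the vertical axis on which the cam lever turns, at the height of the lever's knob (98 mm above the table). It is fixed to the housing; x axis points to the back of the housing, y to its left side, z up.
- cam_lever (a joint): Angle of the cam lever, rad: 0 = locked (handle points straight out to the left of the housing, along +y of lever_pivot, and a tongue on the other side of the pivot lies across the tray front and blocks it); 1.57 = free (handle swung a quarter turn, clockwise seen from above, to lie along +x of lever_pivot, beside the housing). It turns with about 1 N at the knob and stays where it is left.
- red_bin_in (a point): Centre of the inner floor of the red plastic bin, one of three open bins that sit loose side by side in the tray, in an order that differs from start to start. Outside 74 (x) x 54 (y) x 16 mm high, walls and floor 3 mm, rim 13 mm above this point. Inside 68 (x) x 48 (y) mm. x points into the housing, y along the row of bins. Hidden under the roof (but for a slit above the tray front) while the tray is home.
- blue_bin_in (a point): Centre of the inner floor of the blue plastic bin, one of three open bins that sit loose side by side in the tray, in an order that differs from start to start. Outside 74 (x) x 54 (y) x 16 mm high, walls and floor 3 mm, rim 13 mm above this point. Inside 68 (x) x 48 (y) mm. x points into the housing, y along the row of bins. Hidden under the roof (but for a slit above the tray front) while the tray is home.
- yellow_bin_in (a point): Centre of the inner floor of the yellow plastic bin, one of three open bins that sit loose side by side in the tray, in an order that differs from start to start. Outside 74 (x) x 54 (y) x 16 mm high, walls and floor 3 mm, rim 13 mm above this point. Inside 68 (x) x 48 (y) mm. x points into the housing, y along the row of bins. Hidden under the roof (but for a slit above the tray front) while the tray is home.
- red_spacer_1_c (a point): Centre (half-way up, 17 mm above its foot) of a red sign spacer, 34 mm tall: a red eight-sided foot 26 mm across the flats and 5 mm thick, a round aluminium barrel 20 mm in diameter above it and a red cap of the same diameter; z is its axis, from foot to cap; 30 g. It stands on the table on its foot. May be absent.
- red_spacer_2_c (a point): Centre (half-way up, 17 mm above its foot) of a red sign spacer, 34 mm tall: a red eight-sided foot 26 mm across the flats and 5 mm thick, a round aluminium barrel 20 mm in diameter above it and a red cap of the same diameter; z is its axis, from foot to cap; 30 g. It stands on the table on its foot. May be absent.
- blue_spacer_1_c (a point): Centre (half-way up, 17 mm above its foot) of a blue sign spacer, 34 mm tall: a blue eight-sided foot 26 mm across the flats and 5 mm thick, a round aluminium barrel 20 mm in diameter above it and a blue cap of the same diameter; z is its axis, from foot to cap; 30 g. It stands on the table on its foot. May be absent.
- blue_spacer_2_c (a point): Centre (half-way up, 17 mm above its foot) of a blue sign spacer, 34 mm tall: a blue eight-sided foot 26 mm across the flats and 5 mm thick, a round aluminium barrel 20 mm in diameter above it and a blue cap of the same diameter; z is its axis, from foot to cap; 30 g. It stands on the table on its foot. May be absent.
- yellow_spacer_1_c (a point): Centre (half-way up, 17 mm above its foot) of a yellow sign spacer, 34 mm tall: a yellow eight-sided foot 26 mm across the flats and 5 mm thick, a round aluminium barrel 20 mm in diameter above it and a yellow cap of the same diameter; z is its axis, from foot to cap; 30 g. It stands on the table on its foot. May be absent.
- yellow_spacer_2_c (a point): Centre (half-way up, 17 mm above its foot) of a yellow sign spacer, 34 mm tall: a yellow eight-sided foot 26 mm across the flats and 5 mm thick, a round aluminium barrel 20 mm in diameter above it and a yellow cap of the same diameter; z is its axis, from foot to cap; 30 g. It stands on the table on its foot. May be absent.
- cyano_c (a point): Small white bottle with a blue cap, 27 mm diameter, 69 mm tall, standing; a bystander; this point is its centre.
- letter_c (a point): Red figure cut from sheet, 50x36x12 mm, lying flat; a bystander; this point is its centre.
- block_c (a point): Brown sanding block, 60x100x28 mm; a bystander; this point is its centre.

How it is judged:
By the outcome, as a careful person would: the job done as asked, in the order asked, and still so for the second after the job is handed in, with the robot touching nothing.
Of red_spacer_1, red_spacer_2, blue_spacer_1, blue_spacer_2, yellow_spacer_1, yellow_spacer_2 only 4 to 6 are there at a start; the rules pass over those that are not, and their reading is None.
At some moment in a run one of red_spacer_1, red_spacer_2, blue_spacer_1, blue_spacer_2, yellow_spacer_1, yellow_spacer_2 may be knocked a few centimetres aside while the robot is not near it.
Once in a run the grip may slacken for a moment while it holds something.
It also fails if it takes over 210 s, if anything falls off the work surface, if the arm or the gripper's body presses on something with over 40 N, if the wrist force passes 120 N, or if a joint passes its speed limit or range.

### The arm

A 6-joint arm with a two-finger parallel gripper is mounted at the origin on a cart in front of the work surface, level with it; the furniture and walls round the work are solid. World frame = base frame: x ahead of the robot, y to its left, z up, the work surface at z = 0. Lengths are in mm, angles in rad, forces in N, time in s.
With the tool pointing down it reaches from about 425 to 925 mm from the base axis. Payload 12.5 kg.
Tool frame: the origin (TCP) lies between the finger pads; the fingertips stand 11 mm ahead of it and the grasp point (between the pads) lies 8 mm behind it; z points along the fingers, y is the direction in which the jaws open and shut (so a half turn about z gives the same grasp; the last joint's range is limited). The gripper opens to 85 mm and grips with 20 to 120 N. Pads are 22 mm wide; open, the fingers measure 114 mm over their backs; the gripper's body (76 mm by 85 mm) begins 54 mm behind the grasp point. The pads swing forward as they close: fully open they stand 13 mm farther back than shut.
Start: joints at [1.237, 0.491, 1.559, -0, 1.092, -0.106], TCP at [141.127, 608.873, 242.327] pointing down, gripper open.
Joint ranges: [-3.1, 3.1], [-0.84, 2.19], [0.05, 2.79], [-1.13, 4.28], [0.06, 2.93], [-2.69, 2.69]. Speed limits (rad/s): [2.22, 2.22, 2.79, 3.14, 3.14, 3.14].

### API

Orientations are given as [roll, pitch, yaw] about the fixed x, y, z axes, in that order (R = Rz(yaw) Ry(pitch) Rx(roll)).
In Python, from workcell import bot gives the robot as it stands.
- The arm moves only by the tool play_rows, never from a script. Its argument "rows" is one flat list of numbers, 5 for each row, row after row: the shift along the tool's x, y, z in mm, then the turn about the tool's z in rad, then the opening, from 0 (shut) to 1 (fully open). A call has 1 to 5 rows; each row shifts and turns the commanded pose from where the row before left it, along the tool's axes as they then stand; what a row does not reach is not made up. A row lasts 1/10 s, in which the tool goes at most 50 mm and 8.59 degrees, less where a joint would pass 70% of its speed; a pose out of reach is approached as far as the arm can. A call is refused whole if a number of a shift passes 50 or a number of a turn 0.15, either way. A call with a gripper value outside its range is refused whole. The fingers move at their own pace and stop on an object; "grip_force" is the grip in N (left out, the last holds). Time passes only in rows, so rows that do not move let the fingers close. It gives the time, the measured TCP pose, the force and the opening at its end, in the units of the state.
- bot.get_state(): the state, without advancing time (a new reading comes with each control period).
- bot.grab_frame(name): name is "scene" or "top" or "wrist"; returns a dict with "img" (384x512x3 uint8, red, green, blue), "depth" (384x512 float32, mm along the optical axis (not along the pixel's ray), 0 where there is no reading), "camera_matrix" (3x3 intrinsics, pixels), "R" (3x3) and "t" (3): a world point X has camera coordinates R X + t. Camera axes: x right, y down, z forward; pixel columns grow to the right and rows downward; lengths in mm; the calibration is good to about 2 mm. The wrist camera is an equidistant fisheye: a pixel r from the principal point sees the ray r / f radians off the axis. A picture is of the moment at which its call begins.
- bot.finish_job(): hands the job in, once; it reports no verdict.
The state is a dict: "time_s": time; "joints": joint angles; "joint_vel": joint speeds; "joint_efforts": joint torques, N m; "tcp_pos": TCP position; "ee_rot": TCP orientation; "contact_force": force on the tool from outside, world axes, zero at the start; "wrist_torque": the same for the moment, N m; "width": finger opening in mm.
Only numpy, scipy, OpenCV 4.12 (cv2) and the standard library are available. Lean on these libraries where they do the work, as an engineer would, in place of code of your own. Each camera call takes 0.05 s, during which the arm holds its last target.

## Working session

There is one attempt and no reset: what is moved stays moved. The work goes in short steps, Python scripts to look and compute and a tool call to move; the robot and the scene stay as the last step left them, time stands still between calls to the robot, and variables do not carry over. Pictures are saved under pics/ and viewed, and the job is handed in when it is done.

Besides the shell and the picture viewer there is one more tool, called after "Emit:" as a command line: name --argument value ..., lists and objects as JSON in quotes. play_rows: Moves the arm, as the interface text tells. Its arguments: {"type":"object","properties":{"rows":{"type":"array"},"grip_force":{"type":"number"}},"required":["rows"]}

```bash
mkdir -p pics; ls
cat > h.py <<'E'
import numpy as np, cv2
from workcell import bot
def snap(name,fn):
    f=bot.grab_frame(name); cv2.imwrite('pics/'+fn+'.png',f['img'][:,:,::-1]); np.savez('pics/'+fn+'.npz',**f); return f
def load(fn): return dict(np.load('pics/'+fn+'.npz'))
def world(f,u,v,z=None):
    K=f['camera_matrix'];R=f['R'];t=f['t']
    ray=np.array([(u-K[0,2])/K[0,0],(v-K[1,2])/K[1,1],1.])
    c=-R.T@t; d=R.T@ray
    if z is None:
        return R.T@(ray*f['depth'][int(round(v)),int(round(u))]-t)
    return c+d*(z-c[2])/d[2]
def proj(f,X):
    p=f['R']@np.array(X,float)+f['t']; q=f['camera_matrix']@p; return q[:2]/q[2]
def crop(fn,x0,y0,x1,y1,s,out):
    im=cv2.imread('pics/'+fn+'.png')[y0:y1,x0:x1]; cv2.imwrite('pics/'+out+'.png',cv2.resize(im,None,fx=s,fy=s,interpolation=cv2.INTER_CUBIC))
E
python3 - <<'E'
from h import *
for n in ['scene','top','wrist']:
    f=snap(n,n+'0'); print(n,f['camera_matrix'].tolist(),(-f['R'].T@f['t']).round(),f['R'].round(3).tolist())
s=bot.get_state(); print({k:np.round(v,3).tolist() for k,v in s.items()})
E
```

```text
pics
scene [[468.9394877042888, 0.0, 258.29097215841233], [0.0, 468.9394877042888, 193.53518985202254], [0.0, 0.0, 1.0]] [ -506. -1391.   967.] [[0.797, -0.604, 0.016], [-0.271, -0.38, -0.884], [0.54, 0.7, -0.467]]
top [[348.96952542622114, 0.0, 257.6937032405189], [0.0, 348.96952542622114, 186.76509204736635], [0.0, 0.0, 1.0]] [ 273.  -65. 1446.] [[0.014, -1.0, 0.009], [-0.987, -0.015, -0.162], [0.162, -0.007, -0.987]]
wrist [[297.3186396354542, 0.0, 253.93566130566333], [0.0, 297.3186396354542, 193.04655840270817], [0.0, 0.0, 1.0]] [ 60. 628. 374.] [[0.225, 0.974, 0.0], [0.921, -0.213, 0.326], [0.318, -0.073, -0.945]]
{'time_s': 0.15, 'joints': [1.237, 0.491, 1.559, 0.0, 1.092, -0.106], 'joint_vel': [-0.0, -0.001, -0.002, 0.0, 0.0, 0.001], 'joint_efforts': [0.002, -61.871, -26.169, -0.0, 0.003, 0.0], 'tcp_pos': [141.073, 608.729, 241.871], 'ee_rot': [-3.141, -0.0, 2.914], 'contact_force': [-0.035, 0.899, -0.248], 'wrist_torque': [0.018, 0.031, -0.072], 'width': 85.237}
```

Run:
```python
import cv2
for n in ['scene0','top0']:
    im=cv2.imread(f'pics/{n}.png'); cv2.imwrite(f'pics/{n}b.png',cv2.resize(im,(800,600),interpolation=cv2.INTER_CUBIC))
```

```text
(no output)
```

View pics/scene0b.png

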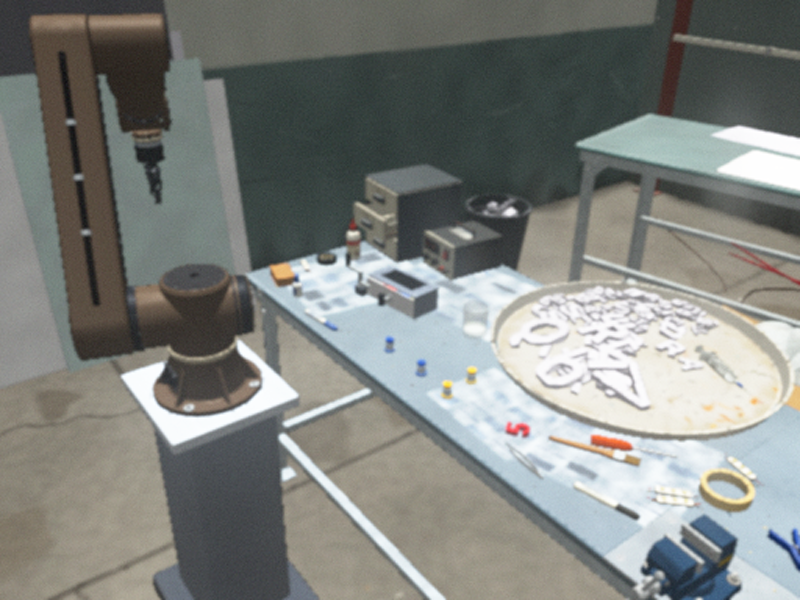

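View pics/top0b.png

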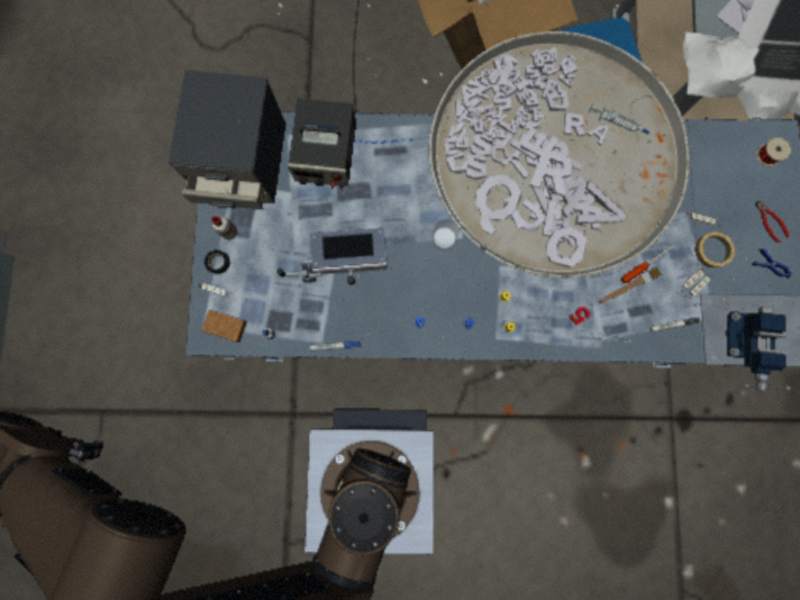

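View pics/wrist0.png

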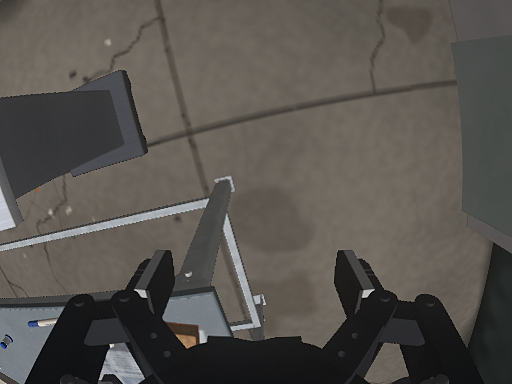

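The scene shows the housing (top 2x view ≈ 350,248), two blue spacers (420,322; 468,323), two yellow (506,296; 510,327), red figure (580,316), block (222,326) and bottle (268,333). Zooming in next.

```bash
python3 -c "
from h import *
crop('top0',110,130,270,235,5,'c1'); crop('top0',250,170,400,225,5,'c2'); crop('scene0',160,150,320,270,5,'c3')"
```

```text
(no output)
```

View pics/c1.png

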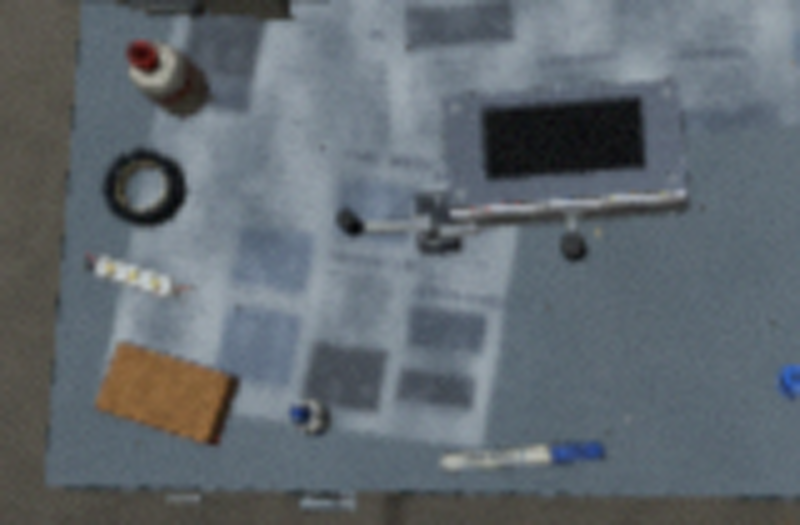

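View pics/c2.png

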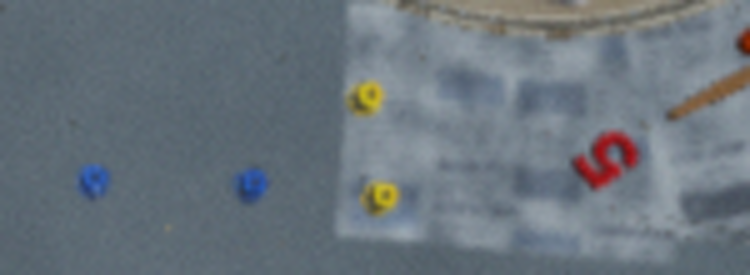

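View pics/c3.png

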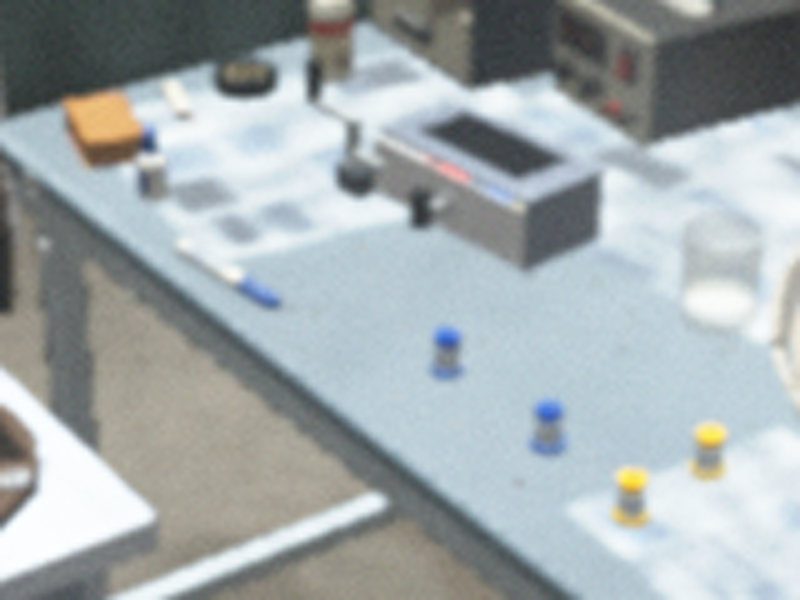

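Run:
```python
from h import *
f=load('top0')
def P(n,u,v,z,o=(110,130)): print(n,world(f,o[0]+u/5,o[1]+v/5,z).round(1), world(f,o[0]+u/5,o[1]+v/5).round(0))
P('levk',346,218,108);P('piv',437,222,75);P('trayk',573,246,45)
P('roofFL',452,200,68);P('roofFR',685,190,68);P('roofBL',447,95,68);P('roofBR',680,85,68)
P('cap',300,412,69);P('block',168,392,28)
o=(250,170)
P('b1',93,179,30,o);P('b2',251,184,30,o);P('y1',366,97,30,o);P('y2',380,196,30,o)
P('letter',605,160,12,o)
```

```text
levk [539.8 232.5 108. ] [540. 232. 109.]
piv [544.3 167.   75. ] [553. 175.  30.]
trayk [532.   60.5  45. ] [532.  60.  47.]
roofFL [563.9 156.9  68. ] [564. 157.  66.]
roofFR [575.1 -30.6  68. ] [590. -29.   2.]
roofBL [651.  164.5  68. ] [650. 164.  70.]
roofBR [662.6 -24.9  68. ] [681. -23.   2.]
cap [391.1 269.5  69. ] [392. 271.  63.]
block [409.3 387.4  28. ] [409. 386.  31.]
b1 [ 427.3 -120.6   30. ] [ 427. -120.   34.]
b2 [ 425.1 -249.6   30. ] [ 425. -249.   32.]
y1 [ 498.4 -344.8   30. ] [ 498. -344.   35.]
y2 [ 416.8 -354.9   30. ] [ 417. -354.   33.]
letter [ 451.4 -546.1   12. ] [ 452. -548.    6.]
```

```bash
cat > plan.py <<'E'
import numpy as np, json, sys
from workcell import bot
# usage: plan.py open x y z yaw [x y z yaw ...]  -> rows from the present pose, via points in straight lines
def plan(open_, pts, step=40., turn=0.14, start=None):
    s=bot.get_state()
    if start is None:
        p=np.array(s['tcp_pos'],float); y=s['ee_rot'][2]
    else: p=np.array(start[:3],float); y=start[3]
    rows=[]
    for q in pts:
        t=np.array(q[:3],float); dy=(q[3]-y+np.pi)%(2*np.pi)-np.pi
        n=max(1,int(np.ceil(max(np.linalg.norm(t-p)/step,abs(dy)/turn)))); p0=p.copy();y0=y
        for i in range(1,n+1):
            g=p0+(t-p0)*i/n; gy=y0+dy*i/n; d=g-p
            X=np.array([np.cos(y),np.sin(y)]);Y=np.array([np.sin(y),-np.cos(y)])
            r=[round(float(d[:2]@X),1),round(float(d[:2]@Y),1),round(float(-d[2]),1),round(float(y-gy),3),open_]
            rows.append(r); p=p+np.array([*(r[0]*X+r[1]*Y),-r[2]]); y-=r[3]
    return rows
if __name__=='__main__':
    a=[float(v) for v in sys.argv[1:]]; pts=[a[1+i:5+i] for i in range(0,len(a)-1,4)]
    R=plan(a[0],pts)
    for i in range(0,len(R),5): print(str([v for r in R[i:i+5] for v in r]).replace('-0.0,','0,').replace(' ',''))
E
python3 plan.py 1 400 400 220 2.2 537 228 180 1.631
```

```text
[-33.3,-16.1,2.4,0.079,1.0,-34.4,-13.4,2.5,0.08,1.0,-35.4,-10.6,2.4,0.079,1.0,-36.1,-7.8,2.4,0.079,1.0,-36.6,-5.0,2.5,0.08,1.0]
[-36.9,-1.9,2.4,0.079,1.0,-37.0,0.9,2.4,0.079,1.0,-36.7,3.8,2.4,0.079,1.0,-36.4,6.8,2.5,0.08,1.0,-36.6,1.6,6.7,0.095,1.0]
[-36.3,5.1,6.6,0.095,1.0,-35.7,8.4,6.7,0.094,1.0,-34.6,11.8,6.6,0.095,1.0,-33.5,15.1,6.7,0.095,1.0,-31.8,18.1,6.7,0.095,1.0]
```

Emit:
play_rows --rows '[-33,-16,2,0.08,1,-34,-13,2,0.08,1,-35,-11,2,0.08,1,-36,-8,2,0.08,1,-37,-5,2,0.08,1]'

```text
time_s: 0.65
tcp_pos: [284.8, 491.7, 232.1]
ee_rot: [-3.141, -0.0, 2.511]
contact_force: [-0.4, 0.9, -0.4]
width: 85.6
```

Emit:
play_rows --rows '[-37,-2,2,0.08,1,-37,1,2,0.08,1,-37,4,2,0.08,1,-36,7,2,0.08,1,-36,2,7,0.095,1]'

```text
time_s: 1.15
tcp_pos: [423.2, 371.0, 217.5]
ee_rot: [3.14, -0.0, 2.095]
contact_force: [0.2, 0.2, 0.1]
width: 85.2
```

Emit:
play_rows --rows '[-36,5,7,0.095,1,-36,8,7,0.095,1,-35,12,7,0.095,1,-33,15,7,0.095,1,-32,18,7,0.095,0.6]'

```text
time_s: 1.65
tcp_pos: [535.1, 226.1, 181.9]
ee_rot: [-3.141, -0.0, 1.62]
contact_force: [-0.1, 0.2, -0.0]
width: 73.2
```

Run:
```python
from h import *
f=snap('wrist','w1'); s=bot.get_state(); print(s['tcp_pos'],s['ee_rot'],s['width'],s['contact_force'])
crop('w1',0,0,512,384,1.5,'w1b')
```

```text
[537.71137662 222.60697378 180.77413699] [-3.14143930e+00  1.02328571e-03  1.61183059e+00] 66.08976956066485 [ 1.99037409 -3.95760428 -1.46182949]
```

View pics/w1b.png

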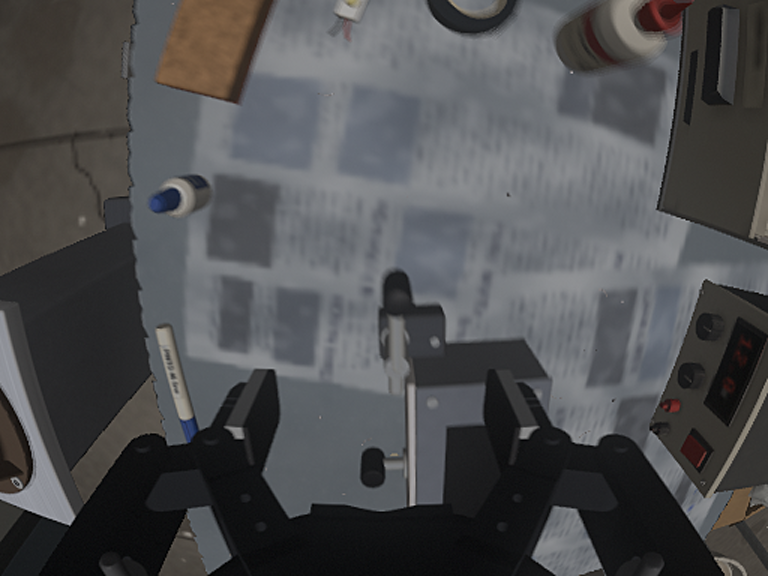

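```bash
cat >> h.py <<'E'
def wworld(f,u,v,z):
    K=f['camera_matrix'];x=(u-K[0,2])/K[0,0];y=(v-K[1,2])/K[1,1];th=np.hypot(x,y)
    d=np.array([np.sin(th)*x/th,np.sin(th)*y/th,np.cos(th)]);R=f['R'];c=-R.T@f['t'];d=R.T@d
    return c+d*(z-c[2])/d[2]
def wproj(f,X):
    p=f['R']@np.array(X,float)+f['t'];r=np.hypot(p[0],p[1]);th=np.arctan2(r,p[2]);K=f['camera_matrix']
    return np.array([K[0,2]+K[0,0]*th*p[0]/r,K[1,2]+K[1,1]*th*p[1]/r])
E
python3 - <<'E'
from h import *
f=snap('wrist','w2'); s=bot.get_state(); print(s['tcp_pos'],s['ee_rot'],s['width'],s['contact_force'])
crop('w2',200,150,360,340,4,'w2b')
print(wproj(f,(540,232.5,110)),wproj(f,s['tcp_pos']))
E
```

```text
[536.22887438 224.33545359 181.12330371] [-3.14061893e+00  6.43634412e-04  1.61723464e+00] 59.33959644230386 [-0.05688515 -0.33893035 -0.23652279]
[256.48156092 198.61892104] [249.55701016 260.2470274 ]
```

View pics/w2b.png

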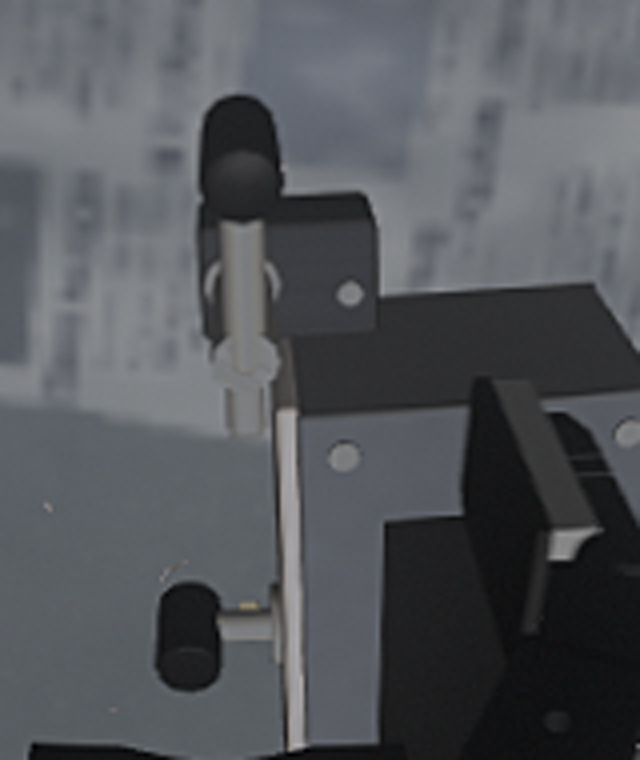

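Run:
```python
from h import *
f=load('w2')
for n,u,v,z in [('lev',243,182,110),('piv',245,362,79),('tk',190,668,48),('roofcornerFL',300,413,68),('tfrontL',278,408,62)]:
    print(n,wworld(f,200+u/4,150+v/4,z).round(1))
```

```text
lev [543. 235. 110.]
piv [546.8 181.7  79. ]
tk [537.8  60.3  48. ]
roofcornerFL [561.2 162.5  68. ]
tfrontL [556.3 160.2  62. ]
```

Emit:
play_rows --rows '[9.5,5.5,20,-0.01,0.55,0,0,30,0,0.55,0,0,30,0,0.55,0,0,7,0,0.55,0,0,0,0,0.55]'

```text
time_s: 2.25
tcp_pos: [538.8, 237.4, 94.7]
ee_rot: [-3.14, 0.0, 1.635]
contact_force: [-0.1, 0.0, -1.2]
width: 46.6
```

Run:
```python
from h import *
f=snap('wrist','w3'); s=bot.get_state(); print(s['tcp_pos'],s['ee_rot'],s['width'],s['contact_force'])
crop('w3',130,150,380,340,3,'w3b')
```

```text
[539.39616562 237.54245465  95.86250972] [ 3.14159059e+00 -1.07008026e-04  1.63441068e+00] 46.823612999228466 [-0.04546219  0.03387182  0.27033083]
```

View pics/w3b.png

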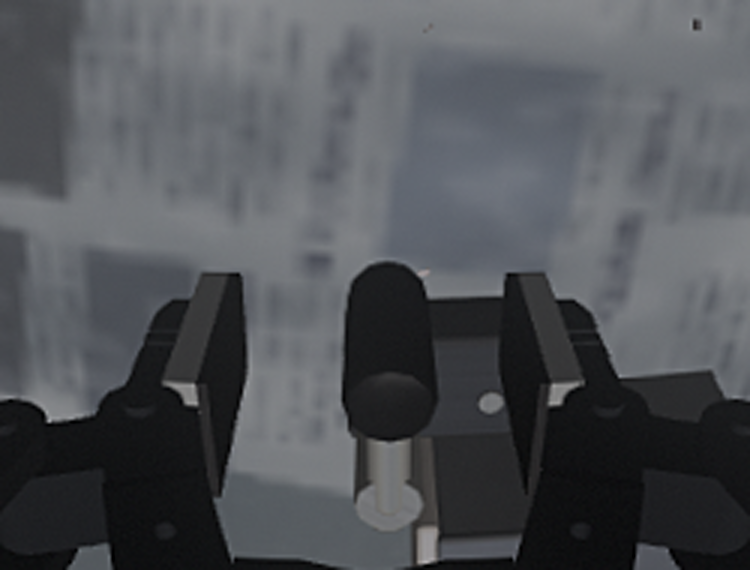

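Run:
```python
from h import *
f=load('w3')
print(wworld(f,130+390/3,150+407/3,110),wworld(f,130+390/3,150+505/3,79))
```

```text
[542.8952698  234.07224793 110.        ] [547.2178472  183.27222677  79.        ]
```

Emit:
play_rows --rows '[-3.5,2.5,0,0,0.4,0,0,0,0,0.15,0,0,0,0,0.1,0,0,0,0,0.05,0,0,0,0,0.05]' --grip_force 20

```text
time_s: 2.8
tcp_pos: [542.7, 233.9, 96.5]
ee_rot: [3.139, -0.0, 1.634]
contact_force: [0.4, -1.6, 7.8]
width: 15.1
```

Run:
```python
from h import *
s=bot.get_state(); print(s['tcp_pos'],s['ee_rot'],s['width'],s['contact_force'])
p=np.array(s['tcp_pos'][:2]); y=s['ee_rot'][2]
# arc of 55 about pivot in tool axes, 11 rows of 1.57/11... step: chord in the tool frame
a=0.06; L=55; n=12; R=[]
piv=p-L*np.array([-np.sin(a),np.cos(a)]); print('piv',piv)
for i in range(n):
    t=(i+1)*1.57/n
    g=piv+L*np.array([np.cos(a+np.pi/2-t),np.sin(a+np.pi/2-t)])
    d=g-p;X=np.array([np.cos(y),np.sin(y)]);Y=np.array([np.sin(y),-np.cos(y)])
    R.append([round(d@X,1),round(d@Y,1)]);p=g;y-=1.57/n
print(R)
```

```text
[542.66378695 233.88880979  96.51239574] [ 3.13946232e+00 -4.34476375e-04  1.63373242e+00] 15.091018108159266 [ 0.42306778 -1.63259495  7.82282646]
piv [545.9618073  178.98778009]
[[np.float64(-0.5), np.float64(7.2)], [np.float64(-0.5), np.float64(7.2)], [np.float64(-0.5), np.float64(7.2)], [np.float64(-0.5), np.float64(7.2)], [np.float64(-0.5), np.float64(7.2)], [np.float64(-0.5), np.float64(7.2)], [np.float64(-0.5), np.float64(7.2)], [np.float64(-0.5), np.float64(7.2)], [np.float64(-0.5), np.float64(7.2)], [np.float64(-0.5), np.float64(7.2)], [np.float64(-0.5), np.float64(7.2)], [np.float64(-0.5), np.float64(7.2)]]
```

Emit:
play_rows --rows '[0,0,-3,0,0.05,-0.5,7.2,0,0.13,0.05,-0.5,7.2,0,0.13,0.05,-0.5,7.2,0,0.13,0.05,0,0,0,0,0.05]'

```text
time_s: 3.3
tcp_pos: [563.0, 230.9, 97.4]
ee_rot: [-3.14, 0.001, 1.241]
contact_force: [-0.3, 3.7, -11.8]
width: 14.9
```

Emit:
play_rows --rows '[-0.5,7.2,1.5,0.13,0.05,-0.5,7.2,0,0.13,0.05,-0.5,7.2,0,0.13,0.05,-0.5,7.2,0,0.13,0.05,-0.5,7.2,0,0.13,0.05]'

```text
time_s: 3.8
tcp_pos: [591.3, 209.8, 97.2]
ee_rot: [-3.141, -0.001, 0.593]
contact_force: [-2.9, 4.7, -2.6]
width: 15.3
```

Emit:
play_rows --rows '[-0.5,7.2,0,0.13,0.05,-0.5,7.2,0,0.13,0.05,-0.5,7.2,0,0.13,0.05,-0.5,7.2,0,0.13,0.05,0,0,0,0,0.05]'

```text
time_s: 4.3
tcp_pos: [600.5, 183.9, 97.4]
ee_rot: [-3.138, -0.001, 0.073]
contact_force: [-1.2, 12.9, -3.7]
width: 14.9
```

Run:
```python
from h import *
f=snap('wrist','w4'); s=bot.get_state(); print(s['tcp_pos'],s['ee_rot'],s['width'],s['contact_force'])
crop('w4',0,0,512,384,1.5,'w4b')
```

```text
[600.4854933  183.93632231  97.36953095] [-3.13915230e+00 -1.13944846e-03  7.66051566e-02] 15.330054743178922 [-0.9853253  12.36182468 -2.47655673]
```

View pics/w4b.png

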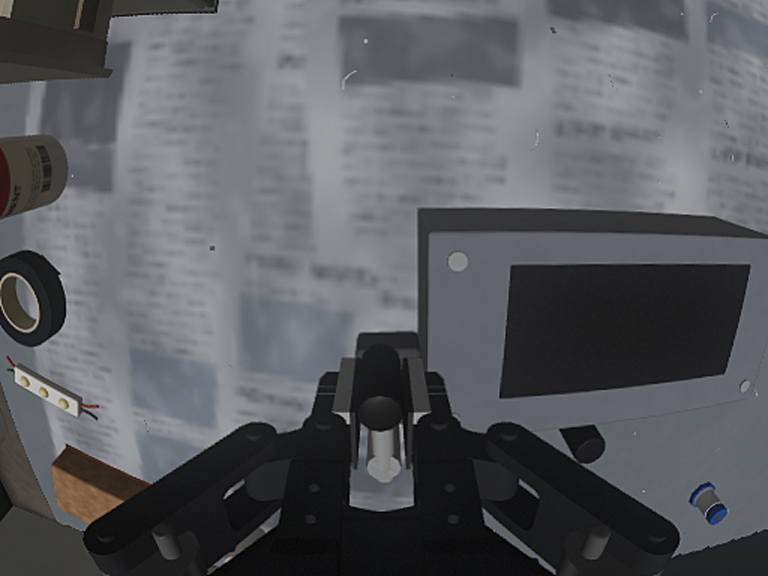

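Emit:
play_rows --rows '[0,0,0,0,0.4,0,0,0,0,0.4,0,0,0,0,0.4,0,0,-30,0,0.5,0,0,-35,0,0.5]'

```text
time_s: 4.85
tcp_pos: [600.2, 181.9, 161.6]
ee_rot: [3.141, 0.003, 0.075]
contact_force: [0.5, -0.0, 0.1]
width: 42.8
```

```bash
python3 plan.py 0.55 535 62 150 0.06  535 62 100 0.06
```

```text
[-18.5,28.7,2.9,0.004,0.55,-18.4,28.7,2.9,0.003,0.55,-18.3,28.8,2.9,0.004,0.55,-18.1,28.9,2.9,0.004,0.55,0,0,25.0,0,0.55]
[0,0,25.0,0,0.55]
```

Emit:
play_rows --rows '[-18.5,28.7,3,0.004,0.55,-18.5,28.7,3,0.004,0.55,-18.3,28.8,3,0.004,0.55,-18,29,0,0.004,0.55,0,0,0,0,0.55]'

```text
time_s: 5.35
tcp_pos: [533.8, 59.7, 153.1]
ee_rot: [3.141, 0.001, 0.056]
contact_force: [0.2, -0.1, -0.4]
width: 46.9
```

Run:
```python
from h import *
f=snap('wrist','w5'); s=bot.get_state(); print(s['tcp_pos'],s['ee_rot'],s['width'],s['contact_force'])
crop('w5',110,120,390,330,2.8,'w5b')
snap('top','t1'); crop('t1',110,130,270,235,5,'t1b')
```

```text
[534.99275317  60.87017606 153.27868374] [ 3.14153920e+00 -3.13643588e-04  5.62280330e-02] 46.923728299232344 [ 0.17402419  0.67307388 -0.92755795]
```

View pics/w5b.png

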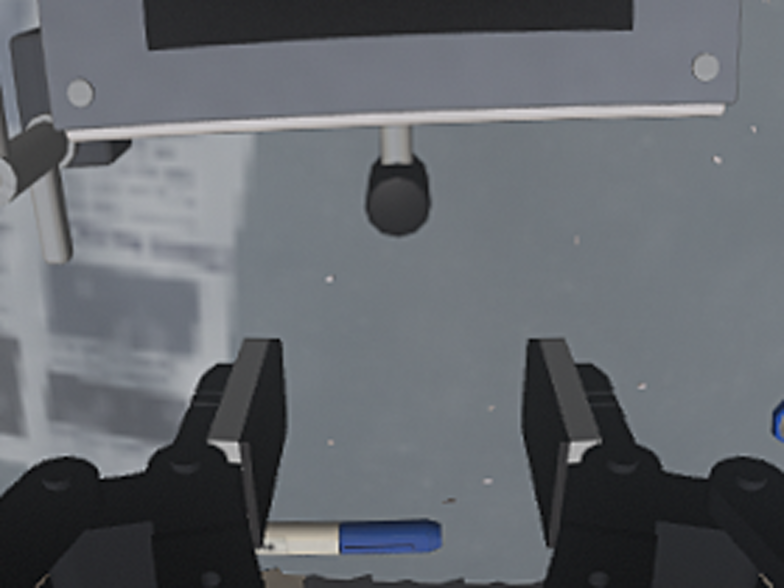

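View pics/t1b.png

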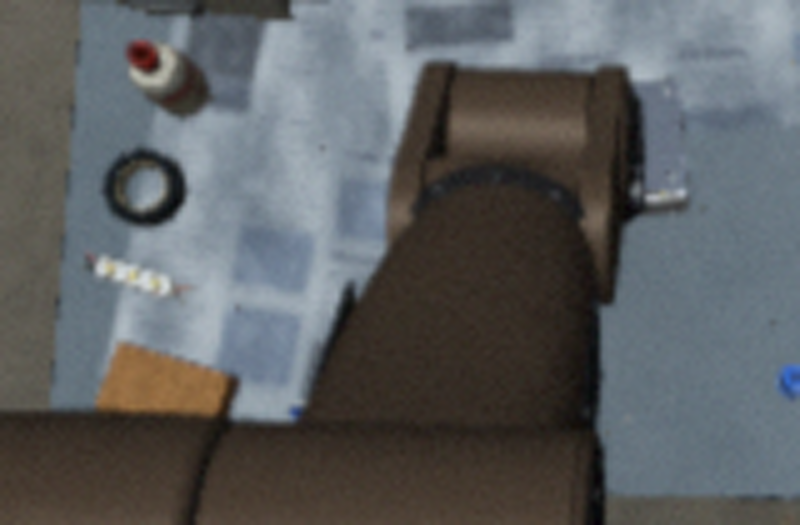

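Run:
```python
from h import *
f=load('w5')
print(wworld(f,110+398/2.8,120+207/2.8,48))
```

```text
[535.93859031  61.21191294  48.        ]
```

Emit:
play_rows --rows '[1,0,30,0,0.5,0,0,35,0,0.5,0,0,35,0,0.5,0,0,22,0,0.5,0,0,0,0,0.5]'

```text
time_s: 5.95
tcp_pos: [535.7, 63.1, 28.3]
ee_rot: [-3.141, 0.004, 0.059]
contact_force: [-0.2, 0.3, 0.6]
width: 42.9
```

Emit:
play_rows --rows '[0,0,0,0,0.25,0,0,0,0,0.1,0,0,0,0,0.1,0,0,0,0,0.1,0,0,0,0,0.1]' --grip_force 30

```text
time_s: 6.45
tcp_pos: [537.2, 61.8, 32.0]
ee_rot: [3.141, -0.002, 0.058]
contact_force: [0.8, -8.0, -7.3]
width: 18.7
```

Emit:
play_rows --rows '[-10,0,0,0,0.1,-20,0,0,0,0.1,-20,0,0,0,0.1,-20,0,0,0,0.1,-15,0,0,0,0.1]'

```text
time_s: 6.95
tcp_pos: [453.3, 54.4, 32.1]
ee_rot: [3.139, -0.006, 0.058]
contact_force: [8.3, -55.7, -13.0]
width: 19.4
```

Emit:
play_rows --rows '[-4,0,0,0,0.1,-3,0,0,0,0.1,0,0,0,0,0.1,0,0,0,0,0.1]'

```text
time_s: 7.35
tcp_pos: [447.6, 53.9, 32.1]
ee_rot: [3.139, -0.006, 0.058]
contact_force: [6.8, -53.5, -10.0]
width: 19.1
```

Emit:
play_rows --rows '[0,1.5,0,0,0.1,0,0,0,0,0.1]'

```text
time_s: 7.55
tcp_pos: [447.6, 53.5, 32.1]
ee_rot: [3.14, -0.006, 0.057]
contact_force: [6.5, -33.6, -10.0]
width: 19.0
```

Emit:
play_rows --rows '[-1.5,2,0,0,0.1,-1,0,0,0,0.1]'

```text
time_s: 7.75
tcp_pos: [447.4, 53.0, 32.2]
ee_rot: [3.141, -0.012, 0.057]
contact_force: [19.4, -3.5, -19.6]
width: 18.9
```

Emit:
play_rows --rows '[2,0,0,0,0.4,0,0,0,0,0.5,0,0,0,0,0.5,0,0,-30,0,0.6,0,0,-35,0,0.6]'

```text
time_s: 8.25
tcp_pos: [443.5, 53.7, 96.1]
ee_rot: [-3.141, 0.003, 0.058]
contact_force: [0.3, -0.4, 0.4]
width: 51.2
```

Emit:
play_rows --rows '[0,0,-40,0,0.6,0,0,-40,0,0.6,0,0,-40,0,0.6,0,0,-20,0,0.6,0,0,0,0,0.6]'

```text
time_s: 8.75
tcp_pos: [444.8, 53.7, 238.6]
ee_rot: [3.141, -0.005, 0.058]
contact_force: [0.5, -0.8, -0.8]
width: 51.1
```

Run:
```python
from h import *
f=snap('wrist','w6'); s=bot.get_state(); print(s['tcp_pos'],s['ee_rot'],s['width'],s['contact_force'])
crop('w6',0,0,512,384,1.5,'w6b')
```

```text
[444.20874205  53.66146133 236.87782388] [ 3.14145139e+00 -2.74782231e-03  5.80605479e-02] 51.23533522007696 [-0.6259603  -0.18192575 -0.73011819]
```

View pics/w6b.png

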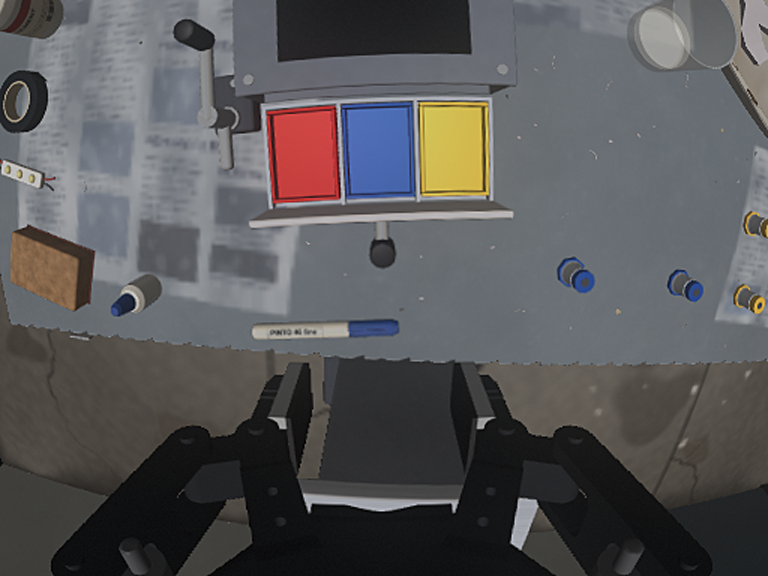

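The tray is out: red bin (w6b ≈305,152), blue (378,150), yellow (455,148), and all four spacers are upright at the right.

Run:
```python
from h import *
f=load('w6'); K=f['camera_matrix']
def wd(u,v):
    x=(u-K[0,2])/K[0,0];y=(v-K[1,2])/K[1,1];th=np.hypot(x,y)
    d=np.array([np.sin(th)*x/th,np.sin(th)*y/th,np.cos(th)]); d*=f['depth'][int(round(v)),int(round(u))]/d[2]
    return f['R'].T@(d-f['t'])
for n,u,v in [('red',305,152),('blue',378,150),('yel',455,148),('knob',382,250),('table',420,300)]: print(n,wd(u/1.5,v/1.5).round(1))
crop('w6',160,50,350,180,4,'w6c'); crop('w6',360,130,512,215,5,'w6d')
```

```text
red [519.8 118.8  13.5]
blue [523.8  60.7  12.5]
yel [ 5.301e+02 -5.000e-01  1.220e+01]
knob [451.1  53.2  50.1]
table [396.2  16.2   1.7]
```

View pics/w6c.png

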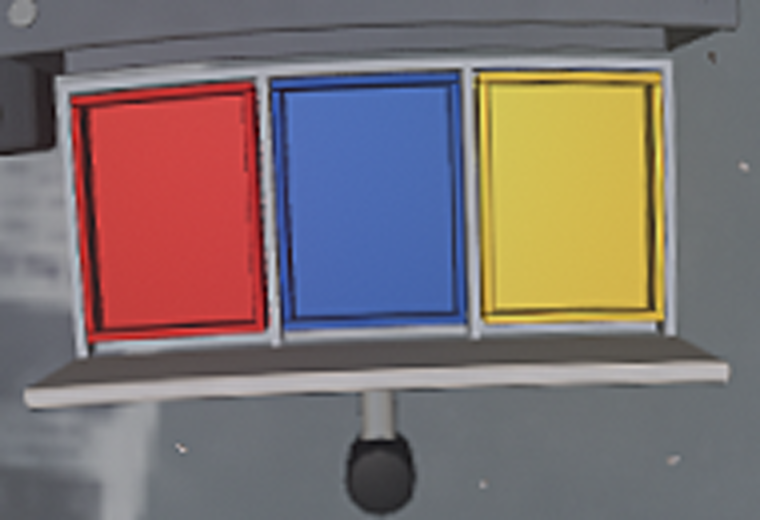

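View pics/w6d.png

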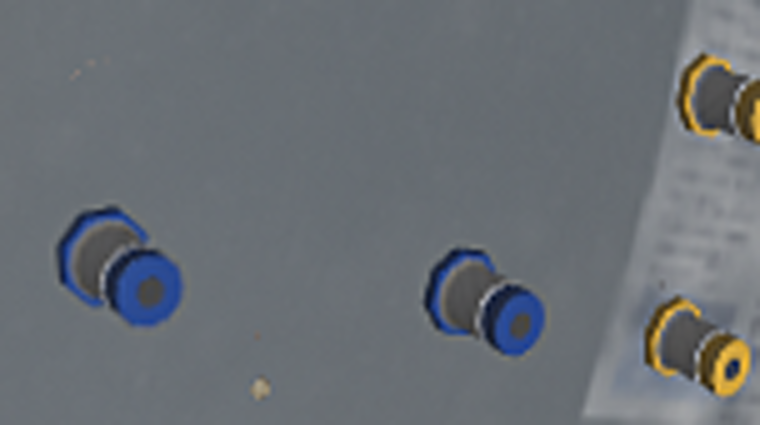

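Run:
```python
from h import *
f=load('w6')
B={'red':[(72,97),(252,85),(265,330),(92,340)],'blue':[(272,77),(460,72),(465,322),(285,328)],'yel':[(475,73),(662,73),(663,322),(485,325)]}
for n,c in B.items():
    P=np.array([wworld(f,160+u/4,50+v/4,24)[:2] for u,v in c]); print(n,P.mean(0).round(1),P.round(0).tolist(), np.linalg.norm(P[0]-P[1]),np.linalg.norm(P[1]-P[2]))
    e=P[0]-P[1]+P[3]-P[2]; print(' yaw',np.arctan2(-e[0],e[1]))
print('knob',wworld(f,160+380/4,50+482/4,48))
for n,u,v in [('b1',144,288),('b2',514,320),('y2',725,363)]: print(n,wworld(f,360+u/5,130+v/5,34).round(1))
a=wworld(f,160+24/4,50+388/4,62);b=wworld(f,160+728/4,50+366/4,62);print('front',a,b,np.arctan2(b[0]-a[0],a[1]-b[1]))
```

```text
red [517.9 118.3] [[552.0, 149.0], [556.0, 96.0], [484.0, 89.0], [479.0, 140.0]] 53.057415834524846 72.17978571059051
 yaw 0.08636831590102781
blue [524.2  59.9] [[559.0, 90.0], [563.0, 37.0], [490.0, 30.0], [485.0, 83.0]] 53.65608750718029 73.39774749649128
 yaw 0.08859245997714862
yel [529.1   1.4] [[563.0, 32.0], [569.0, -22.0], [495.0, -29.0], [490.0, 24.0]] 54.73837118132905 74.34221430445153
 yaw 0.10183954741748504
knob [446.22668172  52.55328221  48.        ]
b1 [ 432.4 -119.7   34. ]
b2 [ 431.3 -249.2   34. ]
y2 [ 422.6 -354.8   34. ]
front [471.11386252 150.54499727  62.        ] [488.41435591 -38.79647009  62.        ] 0.09111890329359003
```

```bash
python3 plan.py 0.6 440 -118 150 0.088
```

```text
[-2.8,34.2,17.4,-0.006,0.6,-3.1,34.2,17.4,-0.006,0.6,-3.2,34.2,17.3,-0.006,0.6,-3.5,34.2,17.4,-0.006,0.6,-3.6,34.1,17.4,-0.006,0.6]
```

Emit:
play_rows --rows '[-3,34,17.4,-0.006,0.6,-3,34,17.4,-0.006,0.6,-3.2,34,17.4,-0.006,0.6,-3.5,34,17.4,-0.006,0.6,-3.6,34,17.4,-0.006,0.6]'

```text
time_s: 9.3
tcp_pos: [438.8, -118.1, 146.9]
ee_rot: [-3.14, 0.002, 0.088]
contact_force: [0.7, -0.2, -0.4]
width: 51.0
```

Emit:
play_rows --rows '[0,0,0,0,0.6,0,0,0,0,0.6]'

```text
time_s: 9.5
tcp_pos: [439.0, -117.2, 147.6]
ee_rot: [-3.14, 0.003, 0.086]
contact_force: [-0.3, 0.4, -0.3]
width: 51.0
```

Run:
```python
from h import *
f=snap('wrist','w7'); s=bot.get_state(); print(s['tcp_pos'],s['ee_rot'],s['width'],s['contact_force'])
crop('w7',0,0,512,384,1.5,'w7b')
```

```text
[ 439.32938439 -116.64263523  148.14575163] [-3.14048904e+00  1.63354843e-03  8.72327993e-02] 50.91198644714341 [-1.09996773e-05  7.47775274e-02 -4.65110438e-01]
```

View pics/w7b.png

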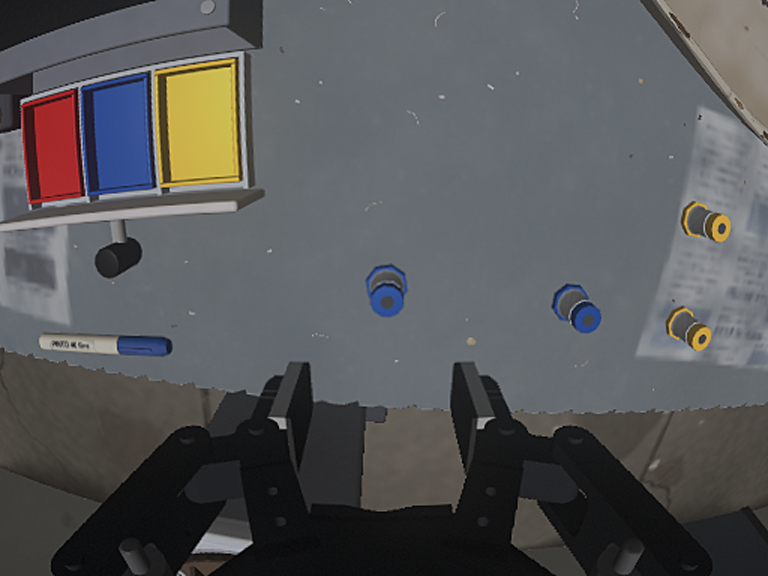

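```bash
cat > loc.py <<'E'
import sys
from h import *
from scipy import ndimage
# caps of a colour in a wrist frame: the top face (largest brightness); prints cap centre guesses
fn,args=sys.argv[1],sys.argv[2:]
f=load(fn)
for i in range(0,len(args),3): print(wworld(f,float(args[i])/1.5,float(args[i+1])/1.5,float(args[i+2])).round(1))
E
python3 loc.py w7 387 301 34  386 280 3 587 318 34 721 228 34 699 336 34
python3 - <<'E'
from h import *
crop('w7',230,165,290,220,10,'w7c')
E
```

```text
[ 432.1 -121.3   34. ]
[ 435.  -120.7    3. ]
[ 431.2 -250.9   34. ]
[ 504.5 -347.7   34. ]
[ 423.3 -355.    34. ]
```

View pics/w7c.png

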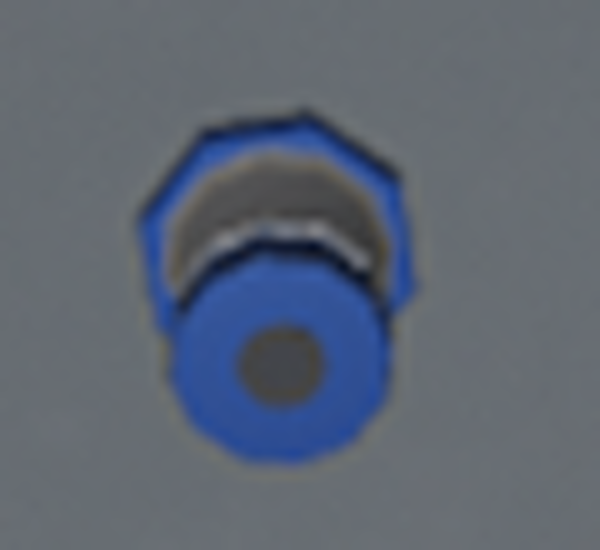

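Emit:
play_rows --rows '[-3.5,2,30,0,0.6,-3.4,1.8,35,0,0.6,0,0,35,0,0.6,0,0,22,0,0.6,0,0,0,0,0.6]'

```text
time_s: 10.05
tcp_pos: [432.5, -120.0, 25.1]
ee_rot: [-3.139, 0.004, 0.089]
contact_force: [-0.3, -1.0, 0.8]
width: 51.1
```

Emit:
play_rows --rows '[0,0,0,0,0.4,0,0,0,0,0.2,0,0,0,0,0.1,0,0,0,0,0.1,0,0,0,0,0.1]' --grip_force 30

```text
time_s: 10.55
tcp_pos: [433.9, -121.5, 28.1]
ee_rot: [3.141, -0.002, 0.088]
contact_force: [1.6, 4.2, 9.1]
width: 18.8
```

Emit:
play_rows --rows '[0,0,-10,0,0.1,0,0,-30,0,0.1,0,0,-40,0,0.1,0,0,-10,0,0.1,0,0,0,0,0.1]'

```text
time_s: 11.05
tcp_pos: [433.9, -121.8, 118.8]
ee_rot: [3.14, -0.004, 0.088]
contact_force: [-0.4, -0.3, -0.2]
width: 18.6
```

```bash
python3 plan.py 0.1 541 61.4 118 0.088
```

```text
[20.5,-28.9,0.1,0,0.1,20.4,-28.8,0.2,0,0.1,20.5,-28.9,0.1,0,0.1,20.4,-28.8,0.1,0,0.1,20.5,-28.9,0.2,0,0.1]
[20.5,-28.8,0.1,0,0.1]
```

Emit:
play_rows --rows '[20.5,-29,0,0,0.1,20.5,-29,0,0,0.1,20.5,-29,0,0,0.1,20.5,-29,0,0,0.1,20.5,-29,0,0,0.1]'

```text
time_s: 11.55
tcp_pos: [522.8, 33.3, 115.5]
ee_rot: [-3.141, 0.002, 0.088]
contact_force: [-0.3, -1.2, -0.6]
width: 18.8
```

Emit:
play_rows --rows '[20.5,-29,0,0,0.1,0,0,0,0,0.1,0,0,0,0,0.1,0,0,0,0,0.1]'

```text
time_s: 11.95
tcp_pos: [539.8, 62.0, 116.0]
ee_rot: [-3.141, 0.002, 0.087]
contact_force: [-0.2, -0.5, 0.2]
width: 18.7
```

Run:
```python
from h import *
f=snap('wrist','w8'); s=bot.get_state(); print(s['tcp_pos'],s['ee_rot'],s['width'],s['contact_force'])
crop('w8',0,0,512,384,1.5,'w8b')
```

```text
[539.95146898  61.75326694 116.25723909] [-3.14142887e+00  1.26150858e-03  8.68348350e-02] 18.949356858290013 [-0.95395026 -0.02474617  0.43606986]
```

View pics/w8b.png

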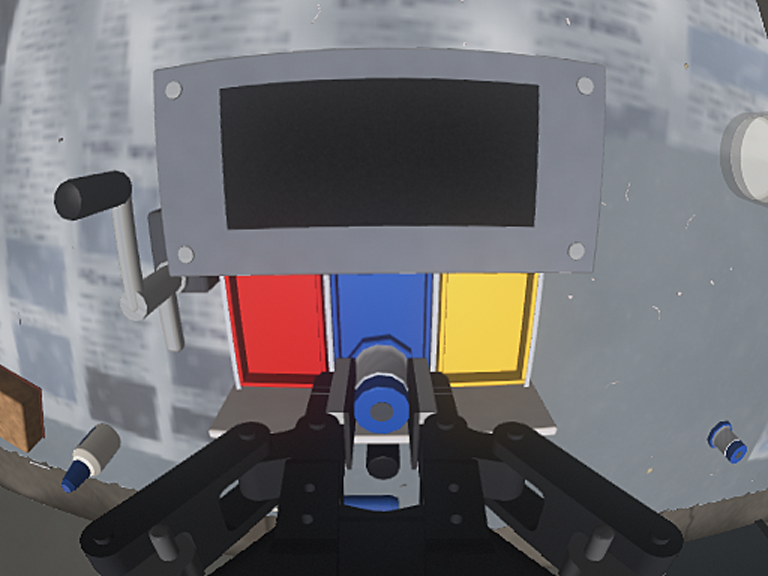

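```bash
python3 loc.py w8 241 386 24 326 387 24 440 385 24 527 385 24 333 290 24 434 290 24
```

```text
[478.  141.6  24. ]
[483.9  89.4  24. ]
[491.2  22.7  24. ]
[494.  -31.3  24. ]
[544.7  88.   24. ]
[549.5  34.2  24. ]
```

Emit:
play_rows --rows '[1,0.5,30,0,0.1,0,0,30,0,0.1,0,0,14,0,0.1,0,0,0,0,0.1,0,0,0,0,0.1]'

```text
time_s: 12.5
tcp_pos: [541.8, 61.8, 43.4]
ee_rot: [-3.142, -0.0, 0.087]
contact_force: [-0.1, -0.1, -0.2]
width: 18.8
```

Emit:
play_rows --rows '[0,0,1.5,0,0.1,0,0,0,0,0.1]'

```text
time_s: 12.7
tcp_pos: [541.9, 62.1, 42.1]
ee_rot: [3.142, -0.001, 0.088]
contact_force: [0.2, -0.0, -1.4]
width: 18.6
```

Emit:
play_rows --rows '[0,0,1.5,0,0.1,0,0,0,0,0.1]'

```text
time_s: 12.9
tcp_pos: [541.7, 62.2, 40.0]
ee_rot: [-3.142, -0.0, 0.088]
contact_force: [-0.1, -0.2, -0.4]
width: 18.4
```

Emit:
play_rows --rows '[0,0,1.5,0,0.1,0,0,0,0,0.1]'

```text
time_s: 13.1
tcp_pos: [542.4, 62.3, 39.3]
ee_rot: [3.142, -0.002, 0.088]
contact_force: [-0.3, 1.5, 11.3]
width: 18.8
```

Emit:
play_rows --rows '[0,0,0,0,0.35,0,0,0,0,0.35,0,0,0,0,0.35,0,0,-30,0,0.35,0,0,-45,0,0.35]'

```text
time_s: 13.6
tcp_pos: [540.5, 62.1, 112.1]
ee_rot: [-3.141, 0.005, 0.088]
contact_force: [0.6, -0.1, 0.1]
width: 29.8
```

```bash
python3 plan.py 0.6 438 -247 130 0.088;  python3 - <<'E'
from h import *
f=snap('wrist','w9'); crop('w9',0,0,512,384,1.5,'w9b')
E
```

```text
[-14.4,33.2,-2.0,0,0.6,-14.3,33.2,-2.0,0,0.6,-14.4,33.2,-2.0,0,0.6,-14.3,33.3,-2.0,0,0.6,-14.4,33.2,-2.0,0,0.6]
[-14.3,33.2,-1.9,0,0.6,-14.4,33.2,-2.0,0,0.6,-14.3,33.2,-2.0,0,0.6,-14.4,33.2,-2.0,0,0.6]
```

View pics/w9b.png

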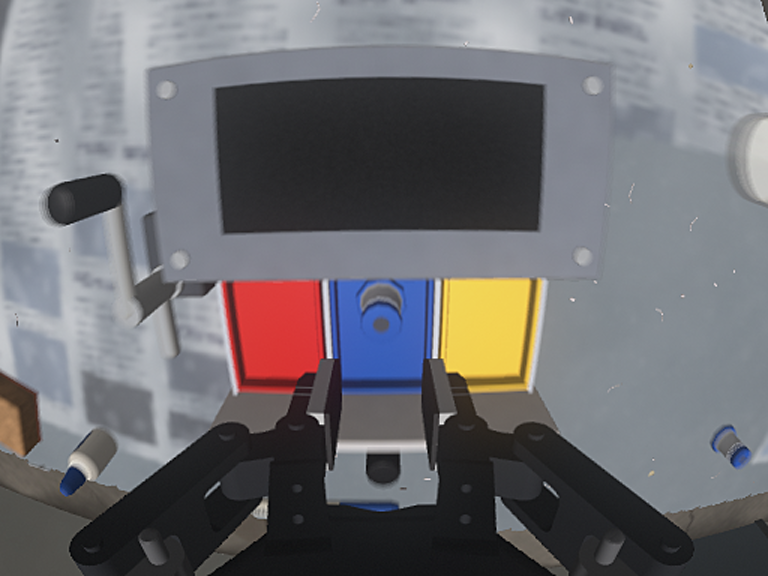

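The first blue spacer stands in the rear half of the blue bin (380,310). On to the second blue.

Emit:
play_rows --rows '[-14.4,33.2,-4,0,0.35,-14.4,33.2,-4,0,0.6,-14.4,33.2,-4,0,0.6,-14.4,33.2,-4,0,0.6,-14.4,33.2,-4,0,0.6]'

```text
time_s: 14.15
tcp_pos: [483.8, -110.8, 133.3]
ee_rot: [-3.142, -0.0, 0.088]
contact_force: [-0.3, -0.7, -0.8]
width: 51.5
```

Emit:
play_rows --rows '[-14.4,33.2,0,0,0.6,-14.4,33.2,0,0,0.6,-14.4,33.2,0,0,0.6,-14.4,33.2,0,0,0.6,0,0,0,0,0.6]'

```text
time_s: 14.65
tcp_pos: [437.9, -250.1, 133.1]
ee_rot: [3.141, -0.001, 0.084]
contact_force: [0.7, 0.5, 0.5]
width: 51.1
```

Emit:
play_rows --rows '[0,0,0,0,0.6,0,0,0,0,0.6]'

```text
time_s: 14.85
tcp_pos: [438.8, -246.2, 133.1]
ee_rot: [-3.141, 0.0, 0.088]
contact_force: [-0.3, 1.0, 1.1]
width: 50.8
```

Run:
```python
from h import *
f=snap('wrist','w10'); s=bot.get_state(); print(s['tcp_pos'],s['ee_rot'],s['width'],s['contact_force']); crop('w10',0,0,512,384,1.5,'w10b')
```

```text
[ 438.94389566 -245.97137166  133.16153202] [-3.14123250e+00  1.66334902e-04  8.88364321e-02] 51.36985882366977 [-0.52340928  0.9206763  -0.50708737]
```

View pics/w10b.png

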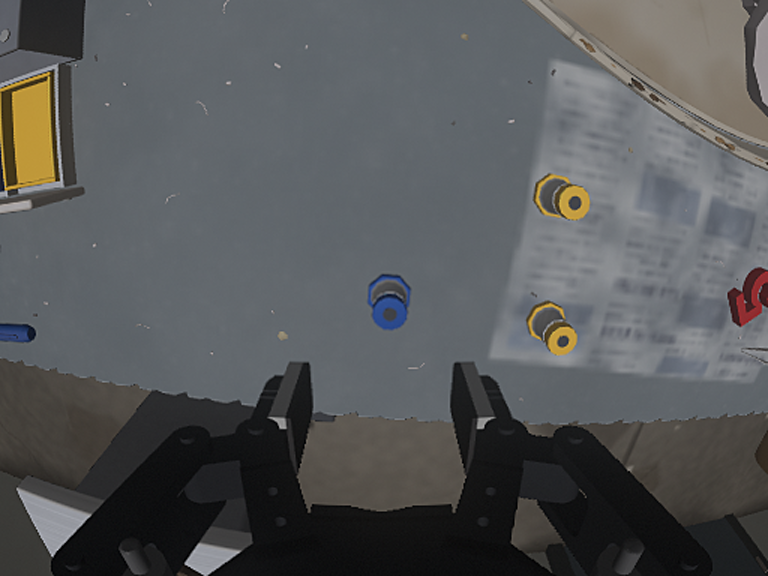

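```bash
python3 loc.py w10 389 314 34 573 203 34 562 341 34; python3 plan.py 0.6 431 -250 27 0.088
```

```text
[ 429.9 -251.6   34. ]
[ 503.9 -347.    34. ]
[ 420.8 -358.5   34. ]
[-2.8,1.1,35.4,0.0,0.6,-2.7,1.1,35.4,0.001,0.6,-2.8,1.1,35.4,0,0.6]
```

Emit:
play_rows --rows '[-4.5,2.5,30,0,0.6,-4.4,2.2,35,0,0.6,0,0,35,0,0.6,0,0,7,0,0.6,0,0,0,0,0.6]'

```text
time_s: 15.4
tcp_pos: [430.3, -251.5, 25.8]
ee_rot: [-3.14, 0.002, 0.089]
contact_force: [-0.6, -0.5, -0.0]
width: 51.4
```

Emit:
play_rows --rows '[0,0,0,0,0.4,0,0,0,0,0.2,0,0,0,0,0.1,0,0,0,0,0.1,0,0,0,0,0.1]'

```text
time_s: 15.9
tcp_pos: [430.9, -252.6, 27.8]
ee_rot: [3.14, -0.002, 0.088]
contact_force: [0.1, 2.6, 6.7]
width: 18.7
```

Emit:
play_rows --rows '[0,0,-10,0,0.1,0,0,-30,0,0.1,0,0,-40,0,0.1,0,0,-10,0,0.1,0,0,0,0,0.1]'

```text
time_s: 16.4
tcp_pos: [430.8, -252.7, 118.6]
ee_rot: [3.139, -0.003, 0.088]
contact_force: [0.6, 0.5, -1.4]
width: 18.7
```

```bash
python3 plan.py 0.1 507.5 58.5 118 0.088
```

```text
[11.5,-33.7,0.1,0,0.1,11.5,-33.7,0.0,0,0.1,11.6,-33.7,0.1,0,0.1,11.5,-33.7,0.0,0,0.1,11.5,-33.7,0.1,0,0.1]
[11.5,-33.7,0.1,0,0.1,11.5,-33.7,0.0,0,0.1,11.6,-33.7,0.1,0,0.1,11.5,-33.7,0.1,0,0.1]
```

Emit:
play_rows --rows '[11.5,-33.7,0,0,0.1,11.5,-33.7,0,0,0.1,11.5,-33.7,0,0,0.1,11.5,-33.7,0,0,0.1,11.5,-33.7,0,0,0.1]'

```text
time_s: 16.9
tcp_pos: [472.5, -78.0, 115.4]
ee_rot: [-3.141, 0.001, 0.088]
contact_force: [0.4, -0.6, -0.2]
width: 18.5
```

Emit:
play_rows --rows '[11.5,-33.7,0,0,0.1,11.5,-33.7,0,0,0.1,11.5,-33.7,0,0,0.1,11.5,-33.7,0,0,0.1,0,0,0,0,0.1]'

```text
time_s: 17.4
tcp_pos: [506.9, 62.0, 115.3]
ee_rot: [-3.141, 0.001, 0.091]
contact_force: [0.0, 0.3, -0.5]
width: 18.5
```

Emit:
play_rows --rows '[0,0,0,0,0.1,0,0,0,0,0.1]'

```text
time_s: 17.6
tcp_pos: [506.3, 58.3, 115.7]
ee_rot: [-3.141, 0.001, 0.087]
contact_force: [-0.5, 1.3, -0.9]
width: 18.7
```

Run:
```python
from h import *
f=snap('wrist','w11'); s=bot.get_state(); print(s['tcp_pos'],s['ee_rot'],s['width'],s['contact_force']); crop('w11',0,0,512,384,1.5,'w11b')
```

```text
[506.42163457  58.0273425  115.90364072] [-3.14148609e+00  8.84741237e-04  8.67369399e-02] 18.922106613520995 [ 0.16837751 -0.20742912 -0.30862181]
```

View pics/w11b.png

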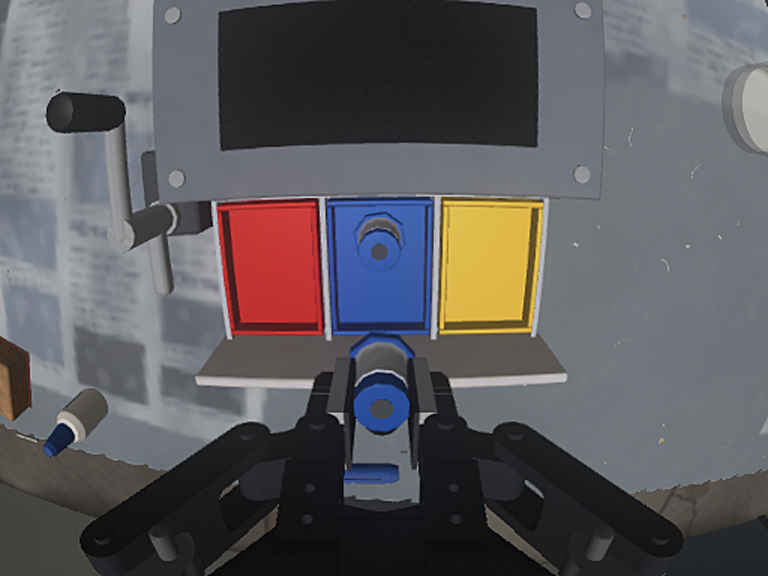

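```bash
python3 loc.py w11 378 252 45 330 201 24 433 201 24 431 333 24 333 333 24
```

```text
[539.6  62.4  45. ]
[558.8  88.6  24. ]
[563.4  36.8  24. ]
[491.  29.  24.]
[486.2  83.   24. ]
```

Emit:
play_rows --rows '[1.6,0,30,0,0.1,0,0,30,0,0.1,0,0,13,0,0.1,0,0,0,0,0.1,0,0,0,0,0.1]'

```text
time_s: 18.15
tcp_pos: [508.6, 58.6, 43.8]
ee_rot: [-3.142, -0.0, 0.087]
contact_force: [-0.0, -0.6, -0.3]
width: 18.4
```

Emit:
play_rows --rows '[0,0,1.5,0,0.1,0,0,1,0,0.1,0,0,0,0,0.1]'

```text
time_s: 18.45
tcp_pos: [508.6, 59.1, 41.3]
ee_rot: [3.142, -0.001, 0.088]
contact_force: [-0.1, -0.1, 0.6]
width: 18.5
```

Emit:
play_rows --rows '[0,0,1.5,0,0.1,0,0,1,0,0.1,0,0,0,0,0.1]'

```text
time_s: 18.75
tcp_pos: [509.5, 59.2, 39.7]
ee_rot: [3.141, -0.003, 0.088]
contact_force: [0.7, 1.3, 16.2]
width: 18.8
```

Emit:
play_rows --rows '[0,0,0,0,0.35,0,0,0,0,0.35,0,0,0,0,0.35,0,0,-30,0,0.35,0,0,-45,0,0.35]'

```text
time_s: 19.25
tcp_pos: [507.3, 59.0, 112.2]
ee_rot: [-3.141, 0.005, 0.088]
contact_force: [0.6, -0.6, 0.0]
width: 30.1
```

```bash
python3 plan.py 0.6 429 -353 130 0.088;  python3 - <<'E'
from h import *
f=snap('wrist','w12'); crop('w12',0,0,512,384,1.5,'w12b')
E
```

```text
[-10.4,36.7,-1.6,0,0.6,-10.3,36.7,-1.6,0,0.6,-10.4,36.7,-1.7,0,0.6,-10.4,36.6,-1.6,0,0.6,-10.3,36.7,-1.6,0,0.6]
[-10.4,36.7,-1.6,0,0.6,-10.4,36.7,-1.6,0,0.6,-10.3,36.7,-1.6,0,0.6,-10.4,36.7,-1.7,0,0.6,-10.4,36.7,-1.6,0,0.6]
[-10.3,36.6,-1.6,0,0.6]
```

View pics/w12b.png

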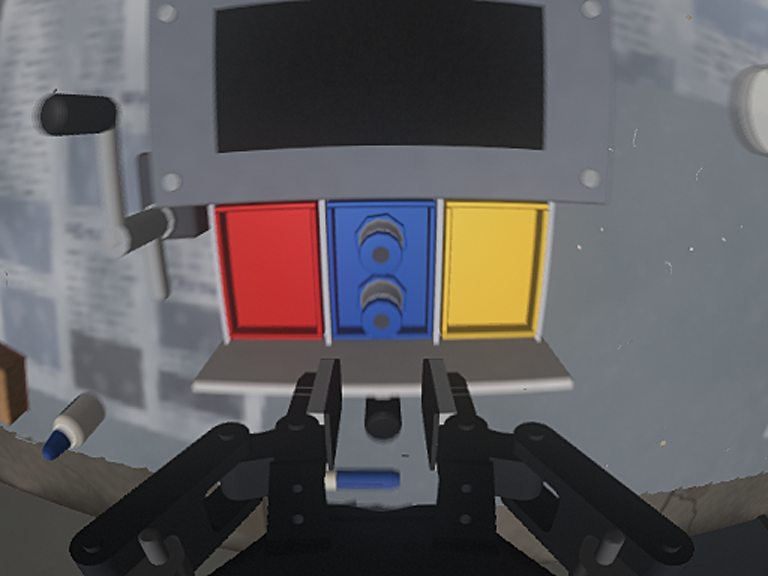

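Both blues stand in the blue bin (380,250 and 380,320). Next the near yellow.

Emit:
play_rows --rows '[-11.4,40,-3,0,0.35,-11.4,40,-3,0,0.6,-11.4,40,-3,0,0.6,-11.4,40,-3,0,0.6,-11.4,40,-3,0,0.6]'

```text
time_s: 19.8
tcp_pos: [468.5, -146.7, 128.3]
ee_rot: [-3.141, 0.0, 0.088]
contact_force: [-0.1, -0.9, 0.1]
width: 51.4
```

Emit:
play_rows --rows '[-11.4,40,-3,0,0.6,-11.4,40,0,0,0.6,-11.4,40,0,0,0.6,-11.4,40,0,0,0.6,-11.4,40,0,0,0.6]'

```text
time_s: 20.3
tcp_pos: [429.2, -351.1, 131.1]
ee_rot: [-3.141, 0.0, 0.088]
contact_force: [1.3, 0.8, 0.1]
width: 51.2
```

Emit:
play_rows --rows '[0,3,0,0,0.6,0,0,0,0,0.6,0,0,0,0,0.6,0,0,0,0,0.6]'

```text
time_s: 20.7
tcp_pos: [430.4, -351.3, 131.2]
ee_rot: [-3.141, 0.0, 0.089]
contact_force: [-0.3, 0.4, -1.3]
width: 50.9
```

Run:
```python
from h import *
f=snap('wrist','w13'); s=bot.get_state(); print(s['tcp_pos'],s['ee_rot'],s['width'],s['contact_force']); crop('w13',0,0,512,384,1.5,'w13b')
```

```text
[ 430.49532386 -351.33656428  131.31755614] [-3.14128307e+00  3.63784274e-05  8.91551380e-02] 51.45727814268313 [-0.14273624 -0.94852923  0.26382656]
```

View pics/w13b.png

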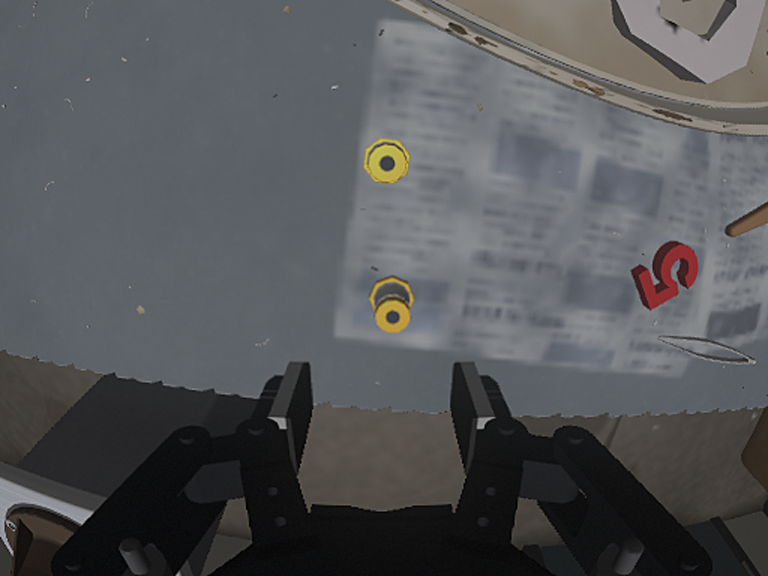

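```bash
python3 loc.py w13 393 317 34 387 162 34; python3 plan.py 0.6 420.5 -358.5 27 0.088
```

```text
[ 420.7 -359.    34. ]
[ 504.7 -347.7   34. ]
[-3.5,2.1,34.8,0.0,0.6,-3.6,2.1,34.7,0.001,0.6,-3.5,2.0,34.8,0.0,0.6]
```

Emit:
play_rows --rows '[-5,3,30,0,0.6,-5,3.2,34,0,0.6,0,0,34,0,0.6,0,0,7,0,0.6,0,0,0,0,0.6]'

```text
time_s: 21.25
tcp_pos: [420.8, -358.8, 25.8]
ee_rot: [-3.14, 0.001, 0.089]
contact_force: [0.4, 0.1, 0.2]
width: 51.3
```

Emit:
play_rows --rows '[0,0,0,0,0.4,0,0,0,0,0.2,0,0,0,0,0.1,0,0,0,0,0.1,0,0,0,0,0.1]'

```text
time_s: 21.75
tcp_pos: [421.3, -359.8, 27.9]
ee_rot: [3.14, -0.002, 0.088]
contact_force: [1.1, 1.0, 6.6]
width: 18.9
```

Emit:
play_rows --rows '[0,0,-10,0,0.1,0,0,-30,0,0.1,0,0,-40,0,0.1,0,0,-10,0,0.1,0,0,0,0,0.1]'

```text
time_s: 22.25
tcp_pos: [421.2, -360.0, 118.7]
ee_rot: [3.138, -0.003, 0.088]
contact_force: [0.1, 0.0, -0.6]
width: 18.3
```

```bash
python3 plan.py 0.1 546 2.6 118 0.088
```

```text
[15.6,-35.0,0.1,0,0.1,15.6,-35.0,0.0,0,0.1,15.6,-35.1,0.1,0,0.1,15.6,-35.0,0.1,0,0.1,15.6,-35.0,0.1,0,0.1]
[15.6,-35.0,0.0,0,0.1,15.7,-35.1,0.1,0,0.1,15.6,-35.0,0.1,0,0.1,15.6,-35.0,0.0,0,0.1,15.6,-35.0,0.1,0,0.1]
```

Emit:
play_rows --rows '[15.6,-35,0,0,0.1,15.6,-35,0,0,0.1,15.6,-35,0,0,0.1,15.6,-35,0,0,0.1,15.6,-35,0,0,0.1]'

```text
time_s: 22.75
tcp_pos: [482.9, -176.6, 115.3]
ee_rot: [-3.141, 0.001, 0.088]
contact_force: [0.8, 0.3, -0.3]
width: 18.7
```

Emit:
play_rows --rows '[15.6,-35,0,0,0.1,15.6,-35,0,0,0.1,15.6,-35,0,0,0.1,15.6,-35,0,0,0.1,15.6,-35,0,0,0.1]'

```text
time_s: 23.25
tcp_pos: [545.2, 4.5, 115.2]
ee_rot: [-3.141, 0.002, 0.088]
contact_force: [0.4, 0.1, -0.3]
width: 18.4
```

Emit:
play_rows --rows '[0,0,0,0,0.1,0,0,0,0,0.1,0,0,0,0,0.1]'

```text
time_s: 23.55
tcp_pos: [544.9, 2.2, 115.7]
ee_rot: [-3.141, 0.001, 0.087]
contact_force: [0.1, -1.0, -0.6]
width: 18.6
```

Run:
```python
from h import *
f=snap('wrist','w14'); s=bot.get_state(); print(s['tcp_pos'],s['ee_rot'],s['width'],s['contact_force']); crop('w14',0,0,512,384,1.5,'w14b')
```

```text
[544.99655233   1.94215959 115.86035123] [-3.14139655e+00  9.17662144e-04  8.67161298e-02] 18.628321340883414 [ 0.22267743 -0.29707104  0.33440933]
```

View pics/w14b.png

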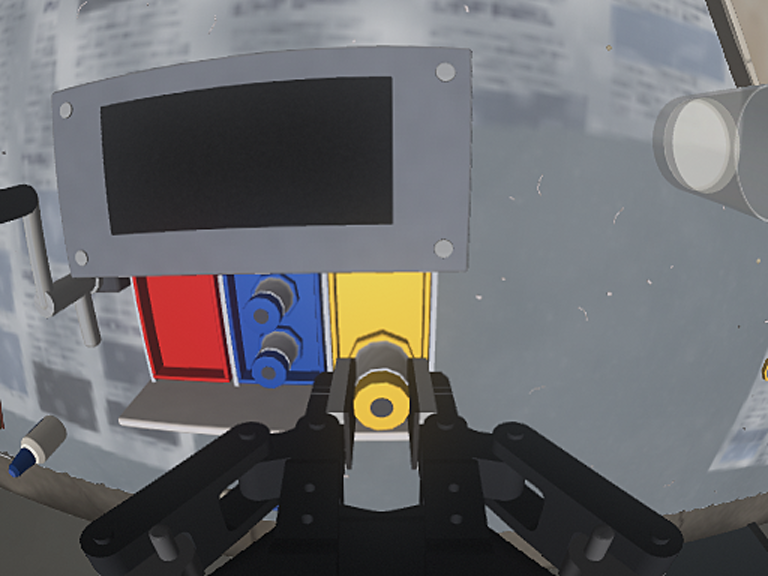

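Emit:
play_rows --rows '[1,0,30,0,0.1,0,0,30,0,0.1,0,0,13,0,0.1,0,0,0,0,0.1,0,0,0,0,0.1]'

```text
time_s: 24.1
tcp_pos: [546.7, 2.5, 43.8]
ee_rot: [-3.142, -0.0, 0.087]
contact_force: [0.2, 0.4, 0.2]
width: 18.6
```

Emit:
play_rows --rows '[0,0,1.5,0,0.1,0,0,1.5,0,0.1,0,0,1,0,0.1,0,0,0,0,0.1]'

```text
time_s: 24.5
tcp_pos: [546.7, 3.0, 39.9]
ee_rot: [3.141, -0.001, 0.088]
contact_force: [-0.3, -0.1, 3.4]
width: 18.4
```

Emit:
play_rows --rows '[0,0,0.7,0,0.1,0,0,0,0,0.35,0,0,0,0,0.35,0,0,-30,0,0.35,0,0,-45,0,0.35]'

```text
time_s: 25.0
tcp_pos: [545.3, 3.0, 112.5]
ee_rot: [-3.14, 0.005, 0.088]
contact_force: [0.9, -0.7, 0.2]
width: 29.8
```

```bash
python3 plan.py 0.6 508 -344 130 0.088;  python3 - <<'E'
from h import *
f=snap('wrist','w15'); crop('w15',0,0,512,384,1.5,'w15b'); print(bot.get_state()['width'])
E
```

```text
[-7.5,38.0,-1.9,0,0.6,-7.5,38.1,-2.0,0,0.6,-7.5,38.0,-1.9,0,0.6,-7.5,38.1,-2.0,0,0.6,-7.5,38.0,-1.9,0,0.6]
[-7.5,38.1,-2.0,0,0.6,-7.6,38.0,-1.9,0,0.6,-7.5,38.1,-2.0,0,0.6,-7.5,38.0,-1.9,0,0.6]
29.74401182374376
```

View pics/w15b.png

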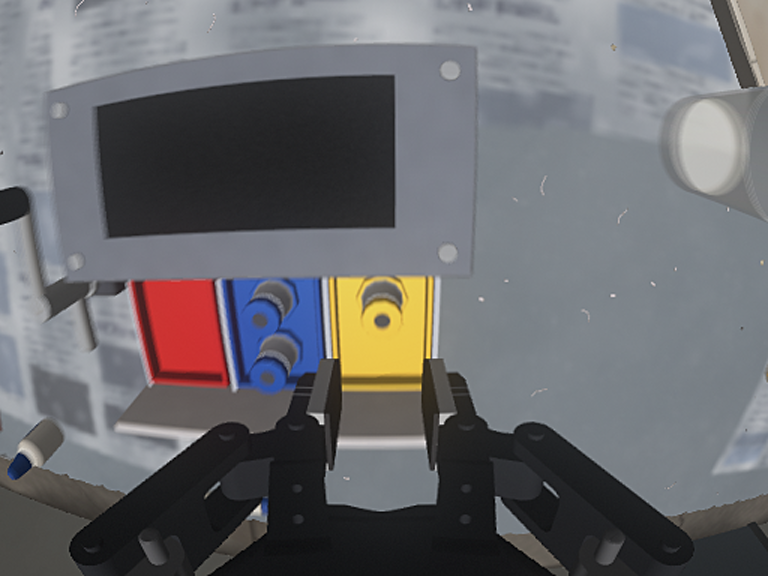

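The first yellow stands in the yellow bin (382,310). On to the last one.

Emit:
play_rows --rows '[-7.5,38,-4,0,0.35,-7.5,38,-4,0,0.6,-7.5,38,-4,0,0.6,-7.5,38,-4,0,0.6,-7.5,38,-4,0,0.6]'

```text
time_s: 25.55
tcp_pos: [525.3, -191.1, 133.6]
ee_rot: [-3.142, -0.0, 0.088]
contact_force: [0.5, 0.6, 0.4]
width: 51.2
```

Emit:
play_rows --rows '[-7.5,38,0,0,0.6,-7.5,38,0,0,0.6,-7.5,38,0,0,0.6,-7.5,38,0,0,0.6,0,0,0,0,0.6]'

```text
time_s: 26.05
tcp_pos: [508.5, -347.8, 133.2]
ee_rot: [3.14, -0.001, 0.084]
contact_force: [0.0, -0.0, -0.1]
width: 51.4
```

Emit:
play_rows --rows '[0,0,0,0,0.6,0,0,0,0,0.6,0,0,0,0,0.6]'

```text
time_s: 26.35
tcp_pos: [509.4, -342.6, 133.6]
ee_rot: [-3.141, 0.0, 0.089]
contact_force: [1.0, -0.3, -0.4]
width: 51.0
```

Run:
```python
from h import *
f=snap('wrist','w16'); s=bot.get_state(); print(s['tcp_pos'],s['ee_rot'],s['width'],s['contact_force']); crop('w16',0,0,512,384,1.5,'w16b')
```

```text
[ 509.47496869 -342.66486857  133.63073317] [-3.14137992e+00  1.96864206e-05  8.90898300e-02] 51.49957119517045 [ 0.28456026 -0.82975803  0.74983419]
```

View pics/w16b.png

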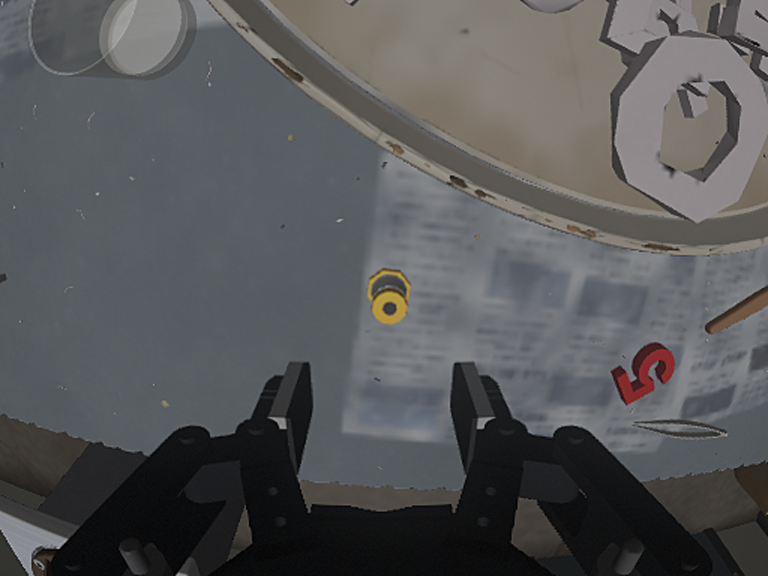

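```bash
python3 loc.py w16 389 308 34
```

```text
[ 504.  -347.7   34. ]
```

Emit:
play_rows --rows '[-3,2.2,30,0,0.6,-2.7,2.2,35,0,0.6,0,0,35,0,0.6,0,0,7,0,0.6,0,0,0,0,0.6]'

```text
time_s: 26.9
tcp_pos: [503.9, -347.9, 26.1]
ee_rot: [-3.14, 0.001, 0.088]
contact_force: [-0.0, -0.2, 0.8]
width: 51.1
```

Emit:
play_rows --rows '[0,0,0,0,0.4,0,0,0,0,0.2,0,0,0,0,0.1,0,0,0,0,0.1,0,0,0,0,0.1]'

```text
time_s: 27.4
tcp_pos: [504.6, -348.9, 28.3]
ee_rot: [3.14, -0.002, 0.088]
contact_force: [0.1, 1.5, 8.7]
width: 18.6
```

Emit:
play_rows --rows '[0,0,-10,0,0.1,0,0,-30,0,0.1,0,0,-40,0,0.1,0,0,-10,0,0.1,0,0,0,0,0.1]'

```text
time_s: 27.9
tcp_pos: [504.4, -349.0, 119.0]
ee_rot: [3.139, -0.003, 0.088]
contact_force: [0.5, -0.1, 0.0]
width: 18.8
```

```bash
python3 plan.py 0.1 514 -0.5 118 0.088
```

```text
[4.5,-38.5,0.1,0,0.1,4.4,-38.5,0.1,0,0.1,4.5,-38.4,0.1,0,0.1,4.4,-38.5,0.2,0,0.1,4.5,-38.5,0.1,0,0.1]
[4.4,-38.5,0.1,0,0.1,4.5,-38.4,0.1,0,0.1,4.4,-38.5,0.1,0,0.1,4.5,-38.5,0.1,0,0.1]
```

Emit:
play_rows --rows '[4.5,-38.5,0,0,0.1,4.5,-38.5,0,0,0.1,4.5,-38.5,0,0,0.1,4.5,-38.5,0,0,0.1,4.5,-38.5,0,0,0.1]'

```text
time_s: 28.4
tcp_pos: [508.7, -153.2, 115.5]
ee_rot: [-3.141, 0.002, 0.088]
contact_force: [0.4, -0.6, -0.7]
width: 18.6
```

Emit:
play_rows --rows '[4.5,-38.5,0,0,0.1,4.5,-38.5,0,0,0.1,4.5,-38.5,0,0,0.1,4.5,-38.5,0,0,0.1,0,0,0,0,0.1]'

```text
time_s: 28.9
tcp_pos: [512.9, 3.7, 115.6]
ee_rot: [-3.141, 0.002, 0.092]
contact_force: [-0.6, -1.1, -0.0]
width: 18.9
```

Emit:
play_rows --rows '[0,0,0,0,0.1,0,0,0,0,0.1,0,0,0,0,0.1]'

```text
time_s: 29.2
tcp_pos: [513.8, -0.8, 116.3]
ee_rot: [-3.141, 0.0, 0.086]
contact_force: [0.3, 0.3, -0.6]
width: 18.7
```

Run:
```python
from h import *
f=snap('wrist','w17'); s=bot.get_state(); print(s['tcp_pos'],s['ee_rot'],s['width'],s['contact_force']); crop('w17',0,0,512,384,1.5,'w17b')
```

```text
[513.79668392  -0.83832498 116.35614455] [-3.14146752e+00  3.40397234e-04  8.62097714e-02] 18.385341829362204 [-0.20947168 -0.48473718 -0.85872158]
```

View pics/w17b.png

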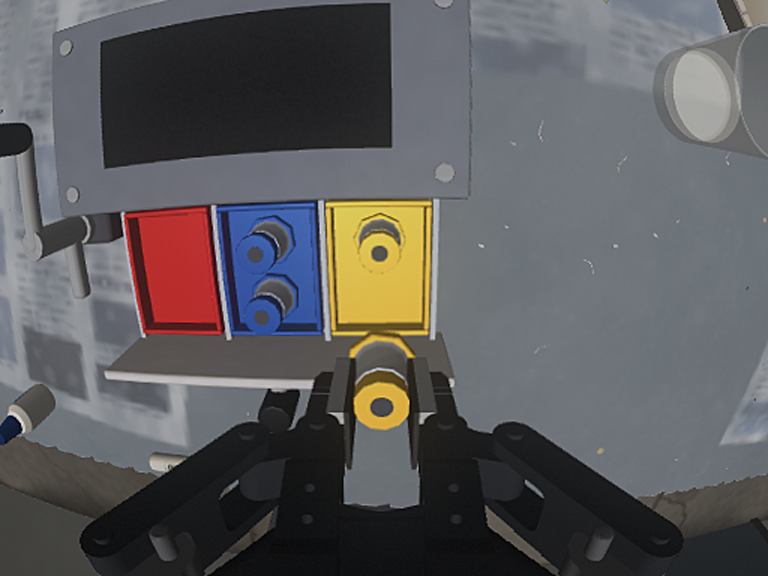

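```bash
python3 loc.py w17 380 254 45 325 202 24 432 201 24 428 333 24 330 335 24
```

```text
[546.1   2.3  45. ]
[565.6  32.   24. ]
[570.8 -21.9  24. ]
[498.2 -28.5  24. ]
[492.1  25.6  24. ]
```

Emit:
play_rows --rows '[0.5,0,30,0,0.1,0,0,30,0,0.1,0,0,13,0,0.1,0,0,0,0,0.1,0,0,0,0,0.1]'

```text
time_s: 29.75
tcp_pos: [514.7, -0.1, 44.1]
ee_rot: [-3.142, -0.0, 0.087]
contact_force: [-0.1, -0.3, -0.0]
width: 18.7
```

Emit:
play_rows --rows '[0,0,1.5,0,0.1,0,0,1.5,0,0.1,0,0,1,0,0.1,0,0,0,0,0.1]'

```text
time_s: 30.15
tcp_pos: [514.7, 0.2, 40.3]
ee_rot: [3.141, -0.001, 0.088]
contact_force: [-0.8, -0.4, 5.5]
width: 18.8
```

Emit:
play_rows --rows '[0,0,0.5,0,0.1,0,0,0,0,0.35,0,0,0,0,0.35,0,0,-30,0,0.35,0,0,-45,0,0.35]'

```text
time_s: 30.65
tcp_pos: [513.3, 0.3, 113.2]
ee_rot: [-3.14, 0.005, 0.088]
contact_force: [0.5, 0.9, 1.2]
width: 29.7
```

```bash
python3 plan.py 0.55 447 53 160 0.088
```

```text
[-20.5,-19.4,-15.6,0,0.55,-20.5,-19.5,-15.6,0,0.55,-20.4,-19.4,-15.6,0,0.55]
```

Emit:
play_rows --rows '[-20.5,-19.4,-15,0,0.5,-20.5,-19.4,-15,0,0.5,-20.5,-19.4,-15,0,0.5,0,0,0,0,0.5,0,0,0,0,0.5]'

```text
time_s: 31.15
tcp_pos: [448.3, 52.9, 159.5]
ee_rot: [3.141, -0.001, 0.089]
contact_force: [1.1, 0.1, -0.3]
width: 43.0
```

Run:
```python
from h import *
f=snap('wrist','w18'); s=bot.get_state(); print(s['tcp_pos'],s['ee_rot'],s['width'],s['contact_force']); crop('w18',0,0,512,384,1.5,'w18b')
snap('scene','s2'); crop('s2',160,150,512,384,2.2,'s2b')
```

```text
[448.59527768  52.62958495 159.06588963] [ 3.14150205e+00 -8.10228269e-04  8.80917647e-02] 42.89460831795808 [-0.05628305 -0.11365782 -0.68069955]
```

View pics/w18b.png

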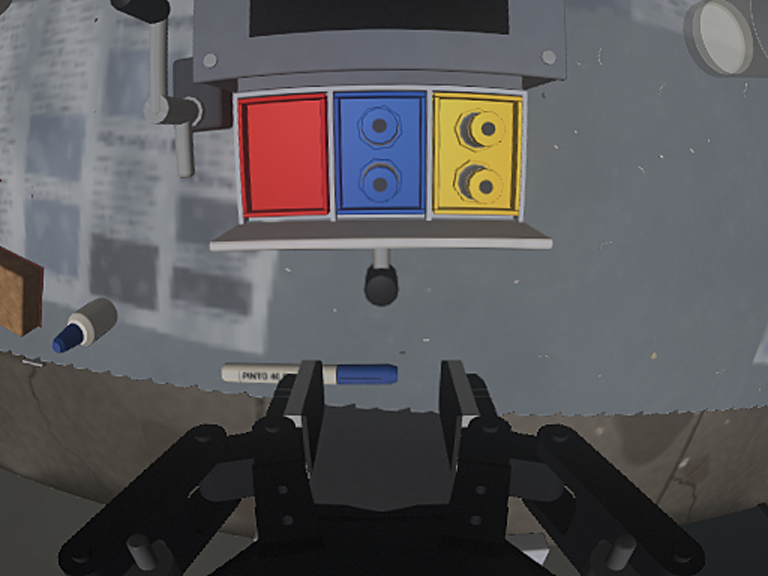

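View pics/s2b.png

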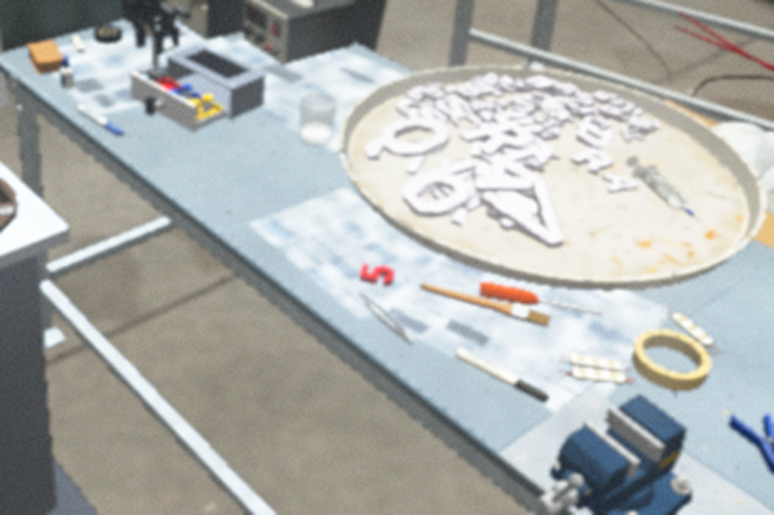

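All four spacers stand in their colour's bin and no others remain on the table. Gripping the knob to push the tray home.

Emit:
play_rows --rows '[-1,0,35,0,0.5,0,0,35,0,0.5,0,0,35,0,0.5,0,0,25,0,0.5,0,0,0,0,0.5]'

```text
time_s: 31.75
tcp_pos: [446.1, 52.2, 26.0]
ee_rot: [-3.141, 0.006, 0.087]
contact_force: [0.0, -0.6, 0.5]
width: 42.6
```

Emit:
play_rows --rows '[0,0,0,0,0.3,0,0,0,0,0.1,0,0,0,0,0.1,0,0,0,0,0.1,0,0,0,0,0.1]'

```text
time_s: 32.25
tcp_pos: [447.3, 52.9, 29.9]
ee_rot: [-3.141, -0.001, 0.088]
contact_force: [-0.1, 6.2, -8.5]
width: 19.1
```

Emit:
play_rows --rows '[3,0,0,0,0.1,7,0,0,0,0.1,10,0,0,0,0.1,10,0,0,0,0.1,10,0,0,0,0.1]'

```text
time_s: 32.75
tcp_pos: [486.9, 56.7, 29.8]
ee_rot: [-3.141, 0.0, 0.088]
contact_force: [-2.4, 9.2, -3.1]
width: 18.8
```

Emit:
play_rows --rows '[10,0,0,0,0.1,10,0,0,0,0.1,10,0,0,0,0.1,8,0,0,0,0.1,5,0,0,0,0.1]'

```text
time_s: 33.25
tcp_pos: [530.0, 60.9, 29.8]
ee_rot: [-3.141, -0.0, 0.088]
contact_force: [-3.0, 10.1, -1.9]
width: 18.9
```

Emit:
play_rows --rows '[3,0,0,0,0.1,2,0,0,0,0.1,2,0,0,0,0.1,1,0,0,0,0.1,0,0,0,0,0.1]'

```text
time_s: 33.75
tcp_pos: [534.9, 61.3, 29.8]
ee_rot: [-3.141, 0.006, 0.088]
contact_force: [-14.4, 8.4, 4.9]
width: 19.1
```

Emit:
play_rows --rows '[1.5,0,0,0,0.1,0,0,0,0,0.1,0,0,0,0,0.1]'

```text
time_s: 34.05
tcp_pos: [534.9, 61.4, 29.7]
ee_rot: [-3.14, 0.009, 0.088]
contact_force: [-21.3, 5.9, 10.8]
width: 19.1
```

Emit:
play_rows --rows '[0,0,0,0,0.4,0,0,0,0,0.5,0,0,0,0,0.5,0,0,-30,0,0.5,0,0,-40,0,0.5]'

```text
time_s: 34.55
tcp_pos: [538.7, 60.6, 98.9]
ee_rot: [-3.141, 0.003, 0.088]
contact_force: [1.8, -0.7, 0.4]
width: 42.5
```

Emit:
play_rows --rows '[0,0,-40,0,0.5,0,0,-16,0,0.5,0,0,0,0,0.5,0,0,0,0,0.5]'

```text
time_s: 34.95
tcp_pos: [539.2, 60.7, 155.1]
ee_rot: [3.142, -0.001, 0.088]
contact_force: [-0.3, 1.1, -0.0]
width: 42.9
```

Run:
```python
from h import *
f=snap('wrist','w19'); s=bot.get_state(); print(s['tcp_pos'],s['ee_rot'],s['width'],s['contact_force']); crop('w19',110,120,390,330,2.8,'w19b')
```

```text
[538.87929933  60.70912558 154.37476894] [-3.14147504e+00  8.03738452e-04  8.76812294e-02] 42.75136565092747 [-0.08076277 -0.2921892   0.07463653]
```

View pics/w19b.png

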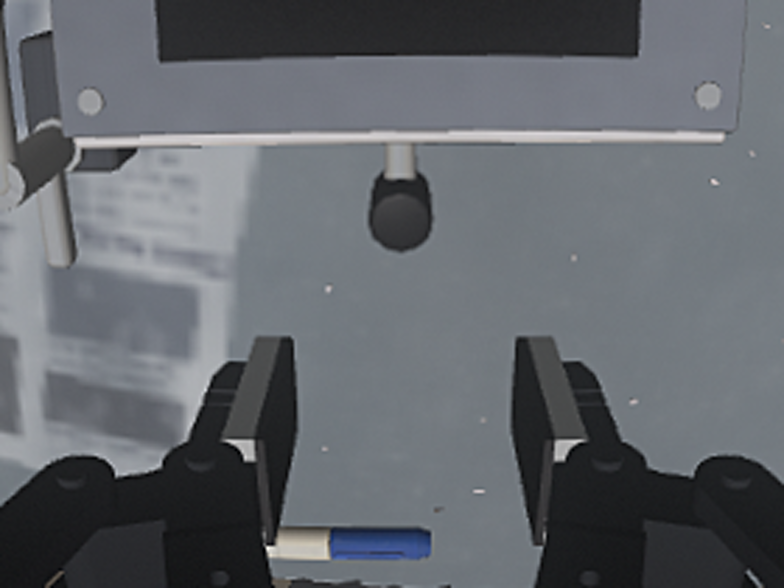

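Run:
```python
from h import *
f=load('w19'); g=load('w5')
W=lambda f,u,v,z: wworld(f,110+u/2.8,120+v/2.8,z).round(1)
print('knob',W(f,401,222,48),W(g,398,207,48))
print('bolts',W(f,90,101,69),W(f,708,96,69),'|',W(g,79,93,69),W(g,706,67,69))
print('front',W(f,76,143,62),W(f,722,137,62),'|',W(g,69,134,62),W(g,723,110,62))
```

```text
knob [536.   60.9  48. ] [535.9  61.2  48. ]
bolts [571.6 151.5  69. ] [588.3 -20.4  69. ] | [571.6 151.9  69. ] [588.6 -20.4  69. ]
front [557.  158.9  62. ] [575.6 -30.   62. ] | [557.8 158.5  62. ] [575.7 -30.3  62. ]
```

The knob and front are back at their starting positions (knob at 536,61 both times). Now the lever.

```bash
python3 plan.py 0.5 600.3 183.5 155 0.088
```

```text
[18.0,-29.2,-0.2,0,0.5,18.0,-29.3,-0.1,0,0.5,18.0,-29.2,-0.2,0,0.5,17.9,-29.2,-0.1,0,0.5]
```

Emit:
play_rows --rows '[18,-29.2,-5,0,0.5,18,-29.2,-5,0,0.5,18,-29.2,0,0,0.5,18,-29.2,0,0,0.5,0,0,0,0,0.5]'

```text
time_s: 35.5
tcp_pos: [601.4, 186.4, 163.2]
ee_rot: [-3.141, 0.001, 0.09]
contact_force: [-0.4, -0.6, -0.2]
width: 42.5
```

Emit:
play_rows --rows '[0,0,0,0,0.5,0,0,0,0,0.5,0,0,0,0,0.5]'

```text
time_s: 35.8
tcp_pos: [600.3, 182.6, 164.8]
ee_rot: [3.142, 0.001, 0.087]
contact_force: [-0.6, 1.0, -0.1]
width: 42.9
```

Run:
```python
from h import *
f=snap('wrist','w20'); s=bot.get_state(); print(s['tcp_pos'],s['ee_rot'],s['width'],s['contact_force']); crop('w20',110,120,390,330,2.8,'w20b')
```

```text
[600.43696592 182.62807101 164.97968176] [-3.14158610e+00  3.96589884e-04  8.67386456e-02] 42.886569476570195 [ 0.21387492 -0.21049836  0.41191184]
```

View pics/w20b.png

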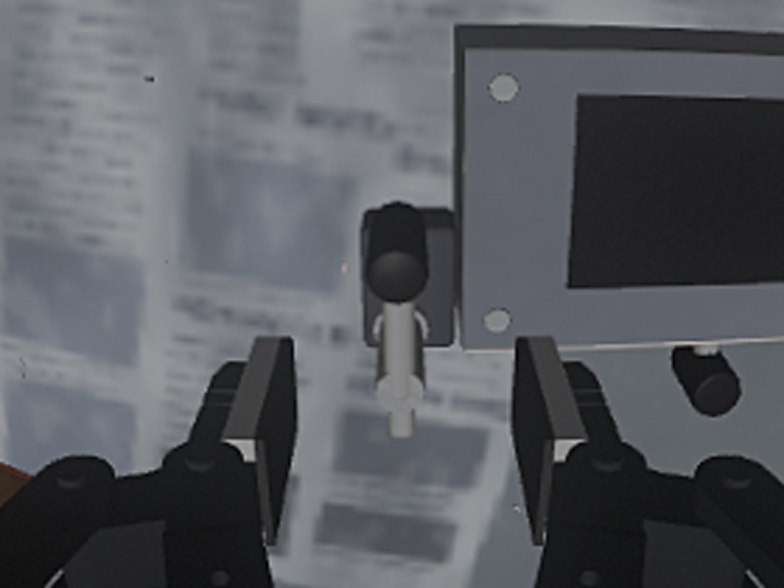

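Run:
```python
from h import *
f=load('w20')
W=lambda f,u,v,z: wworld(f,110+u/2.8,120+v/2.8,z).round(1)
print('knob',W(f,398,275,110),'piv',W(f,400,390,79))
```

```text
knob [602.4 183.8 110. ] piv [550.2 178.9  79. ]
```

Emit:
play_rows --rows '[1.6,-1,20,0,0.5,0,0,25,0,0.5,0,0,22,0,0.5,0,0,0,0,0.5,0,0,0,0,0.5]'

```text
time_s: 36.35
tcp_pos: [602.3, 184.2, 98.6]
ee_rot: [-3.142, 0.0, 0.087]
contact_force: [-0.2, -0.4, -0.1]
width: 42.3
```

Emit:
play_rows --rows '[0,0,0,0,0.3,0,0,0,0,0.05,0,0,0,0,0.05,0,0,0,0,0.05,0,0,0,0,0.05]' --grip_force 20

```text
time_s: 36.85
tcp_pos: [602.7, 184.7, 99.4]
ee_rot: [-3.141, -0.002, 0.088]
contact_force: [-0.4, -1.0, 6.7]
width: 15.2
```

Emit:
play_rows --rows '[-0.5,-7.2,0,-0.131,0.05,-0.5,-7.2,0,-0.131,0.05,-0.5,-7.2,0,-0.131,0.05,-0.5,-7.2,0,-0.131,0.05,0,0,0,0,0.05]'

```text
time_s: 37.35
tcp_pos: [592.3, 212.3, 99.4]
ee_rot: [3.141, -0.002, 0.617]
contact_force: [0.3, -0.7, 5.7]
width: 15.4
```

Emit:
play_rows --rows '[-0.5,-7.2,0,-0.131,0.05,-0.5,-7.2,0,-0.131,0.05,-0.5,-7.2,0,-0.131,0.05,-0.5,-7.2,0,-0.131,0.05,0,0,0,0,0.05]'

```text
time_s: 37.85
tcp_pos: [570.0, 230.7, 99.4]
ee_rot: [3.141, -0.002, 1.141]
contact_force: [-0.7, 3.1, 5.7]
width: 15.2
```

Emit:
play_rows --rows '[-0.5,-7.2,0,-0.131,0.05,-0.5,-7.2,0,-0.131,0.05,-0.5,-7.2,0,-0.131,0.05,-0.5,-7.2,0,-0.131,0.05,0,0,0,0,0.05]'

```text
time_s: 38.35
tcp_pos: [541.9, 235.5, 99.4]
ee_rot: [3.139, -0.001, 1.665]
contact_force: [-1.6, 6.2, 6.1]
width: 15.1
```

Emit:
play_rows --rows '[0,-1.5,0,0,0.05,0,0,0,0,0.05]'

```text
time_s: 38.55
tcp_pos: [541.4, 235.4, 99.4]
ee_rot: [3.138, -0.002, 1.66]
contact_force: [0.4, 8.0, 6.8]
width: 14.9
```

Emit:
play_rows --rows '[0,-1.5,0,0,0.05,0,0,0,0,0.05]'

```text
time_s: 38.75
tcp_pos: [540.4, 235.3, 99.5]
ee_rot: [3.137, -0.002, 1.66]
contact_force: [3.5, 6.9, 4.1]
width: 14.8
```

Emit:
play_rows --rows '[0,0,0,0,0.4,0,0,0,0,0.5,0,0,0,0,0.5,0,0,-30,0,0.5,0,0,-45,0,0.5]'

```text
time_s: 39.25
tcp_pos: [538.0, 233.7, 171.8]
ee_rot: [-3.136, 0.001, 1.66]
contact_force: [0.6, 0.8, 0.5]
width: 42.8
```

Emit:
play_rows --rows '[-14,0,-10,0,0.5,0,0,0,0,0.5,0,0,0,0,0.5,0,0,0,0,0.5]'

```text
time_s: 39.65
tcp_pos: [539.8, 220.2, 181.7]
ee_rot: [-3.139, 0.0, 1.659]
contact_force: [0.2, -0.2, 0.1]
width: 42.7
```

Run:
```python
from h import *
f=snap('wrist','w21'); s=bot.get_state(); print(s['tcp_pos'],s['ee_rot'],s['width'],s['contact_force']); crop('w21',200,150,360,340,4,'w21b')
```

```text
[539.89419301 220.31089075 181.66419077] [-3.13931375e+00  2.75440045e-04  1.65974152e+00] 42.71236184035559 [ 0.25652502 -0.02205449 -0.35357736]
```

View pics/w21b.png

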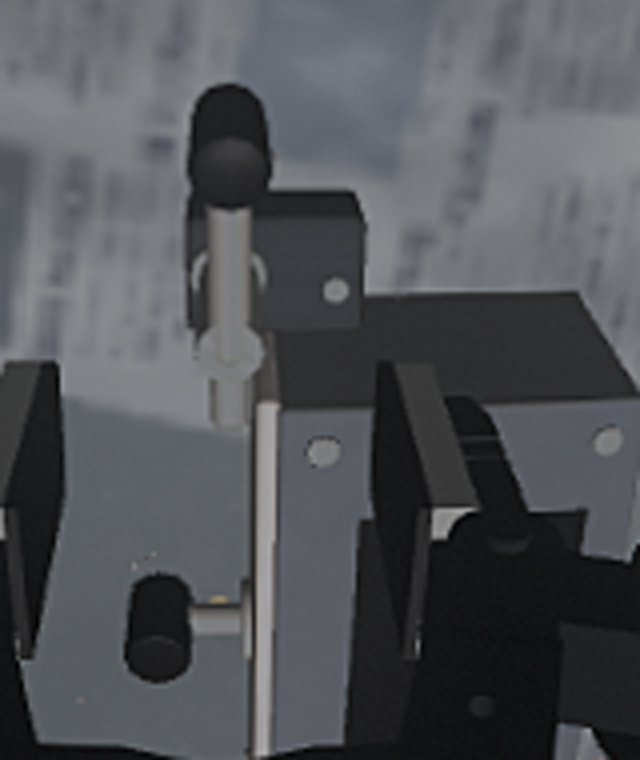

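Run:
```python
from h import *
W=lambda f,u,v,z: wworld(f,200+u/4,150+v/4,z).round(1)
f=load('w21'); g=load('w2')
for n,F,k,p,b,kn in [('now',f,(231,170),(231,352),(324,452),(157,660)),('before',g,(243,182),(245,362),(343,457),(190,668))]:
    print(n,W(F,*k,110),W(F,*p,79),'bolt',W(F,*b,69),'tk',W(F,*kn,48)); d=W(F,*k,110)-W(F,*p,79); print(np.arctan2(-d[0],d[1]))
```

```text
now [542.  234.7 110. ] [547.3 181.7  79. ] bolt [573.  150.9  69. ] tk [537.5  59.7  48. ]
0.09966865249116118
before [543. 235. 110.] [546.8 181.7  79. ] bolt [572.5 150.9  69. ] tk [537.8  60.3  48. ]
0.07117413145274626
```

Run:
```python
from h import *
snap('scene','s3'); crop('s3',150,140,400,300,3.2,'s3b')
```

```text
(no output)
```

View pics/s3b.png

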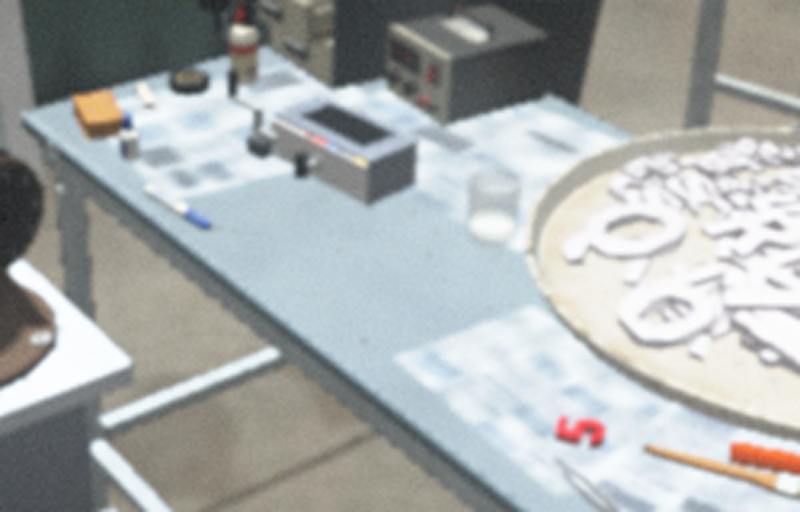

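The table is clear of spacers, the tray is home, the lever points out to the left (crop ≈ 240,95), and the bottle, figure and block look undisturbed.

```bash
python3 -c "
from workcell import bot
print(bot.finish_job())"
```

```text
the job is handed in; nothing more can be done
None
```

I did the whole job in the order asked and handed it in at about 40 s. I swung the lever free and pulled the tray out to its stop. The four spacers I could see, two blue and two yellow, went upright into their own bins. Then I pushed the tray home and swung the lever back. I saw no red spacer in any view, so the red bin stays empty.

**Tray:** in the last wrist pictures its knob and front are within about 1 mm of where they started.

**Lever:** the handle points out to the left again. Its angle reads 0.10 rad against 0.07 rad in the starting picture. That is a difference of about 0.03 rad, with the housing itself at about 0.09 rad. I pressed the lever until the force rose, but did not feel a hard stop.

**Table and bystanders:** the last scene picture shows no spacers left, and the bottle, red figure and sanding block look unmoved.

- **Side load:** pulling the tray out briefly put about 55 N sideways on the wrist, because my first estimate of the housing angle was 0.03 rad off. I corrected the angle for everything after that. The pull was through the gripped knob and below the 120 N wrist limit.
- **Not checked:** I did not look inside the bins after closing the tray. All four spacers were standing in them just before, and I pushed gently.

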